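# Change the probe plate on a bearing inspection fixture

## Robot

A 7-joint arm with a two-finger parallel gripper is mounted at the origin on a cart in front of the work surface, level with it; the furniture and walls round the work are solid. World frame = base frame: x ahead of the robot, y to its left, z up, the work surface at z = 0. Lengths are in m, angles in rad, forces in N, time in s.
With the tool pointing down it reaches from about 0.4 to 0.875 m from the base axis. Payload 19.3 kg.
Tool frame: the origin (TCP) lies at the very end of the fingers, on their centre line; the grasp point (between the pads) lies 19 mm behind it; y points along the fingers, x is the direction in which the jaws open and shut, and the axes are right-handed (so a half turn about y gives the same grasp; the last joint's range is limited). The gripper opens to 85 mm and grips with 20 to 120 N. Pads are 22 mm wide; open, the fingers measure 114 mm over their backs; the gripper's body (76 mm by 85 mm) begins 54 mm behind the grasp point. The pads swing forward as they close: fully open they stand 13 mm farther back than shut.
Start: joints at [1.236, 0.521, -0.036, 1.599, 0.021, 1.021, -0.113], TCP at [0.164, -0.603, 0.231] pointing down, gripper open.
Joint ranges: [-2.91, 2.91], [-0.3, 2.13], [-1.5, 1.42], [0.17, 2.43], [-1.26, 4.41], [0.16, 1.93], [-2.52, 2.52]. Speed limits (rad/s): [1.89, 1.89, 2.39, 2.39, 3.01, 3.01, 3.01].

## Interface

Orientations are given as [roll, pitch, yaw] about the fixed x, y, z axes, in that order (R = Rz(yaw) Ry(pitch) Rx(roll)).
In Python, from workcell import bot gives the robot as it stands. The module is installed in compiled form; this text tells all that it offers.
- The arm moves only by the shell command python3 -m crank 'ROWS' [FORCE]. ROWS is JSON, a list of rows, each an object of numbers: "hand": the closure, from 0 (fully open) to 1 (shut); "dx", "dy", "dz": the shift along the tool's x, y, z in mm; "yaw": the turn about the tool's y in rad. In form: [{"hand": .., "dx": .., "dy": .., "dz": .., "yaw": ..}, ...]. A call has 1 to 12 rows; each row is the pose to reach, as a shift and turn from the pose commanded when the call began, along the tool's axes at that moment; what a row does not reach only later rows make up. A row lasts 1/12 s, in which the tool goes at most 41.7 mm and 7.16 degrees, less where a joint would pass 70% of its speed; a pose out of reach is approached as far as the arm can. A call with a gripper value outside its range is refused whole. The fingers move at their own pace and stop on an object; FORCE is the grip in N (left out, the last holds). Time passes only in rows, so rows that repeat a pose let the fingers close. It gives the time, the measured TCP pose, the force and the opening at its end, in the units of the state.
- bot.observe(): the state, without advancing time (a new reading comes with each control period).
- bot.grab_frame(name): name is "scene" or "side" or "wrist"; returns the picture (480x640x3 uint8, red, green, blue); there is no depth.
- bot.camera_info(name): a dict with "fx", "fy", "cx", "cy" (pixels), "dist" ([k1, k2, p1, p2, k3] as OpenCV has them; the pictures are not rectified), "rvec" (rotation vector, rad) and "tvec" (3), from world to camera coordinates, as OpenCV has them. Camera axes: x right, y down, z forward; pixel columns grow to the right and rows downward; lengths in m; the calibration is good to about 2 mm. A picture is of the moment at which its call begins: read the wrist's pose just before it. camera_info takes no time and is no camera call; for the wrist camera it gives the pose at the moment of the call.
- bot.job_done(): hands the job in, once; it reports no verdict.
The state is a dict: "clock": time; "qpos": joint angles; "qd": joint speeds; "joint_efforts": joint torques, N m; "position": TCP position; "tool_rot": TCP orientation; "force": force on the tool from outside, world axes, zero at the start; "moment": the same for the moment, N m; "grip_width": finger opening in m.
Only numpy, scipy, OpenCV 4.12 (cv2) and the standard library are available. Lean on these libraries where they do the work, as an engineer would, in place of code of your own. Each camera call takes 0.05 s, during which the arm holds its last target.

## Task

Change the probe plate on the bearing fixture. First push the bar of the folding rack back to its stop, then lift the plate with round holes level off its two guide pins and lean it gently in the rack, centred and square, handle outward, its long lower edge down against the front lip and its back on the bar, so that it stays there at the rack's slope. Then lower the slotted plate from the bench, level and gently, over the guide pins until it rests on both shoulders, let go, and leave the tin, the steel ring, the caliper and the micrometer where they are.

Things in the scene. Friction and masses are not known exactly. Their poses are not given: they have to be found in the camera images.
- fixture: bearing fixture, fixed: dark steel base 108 x 180 x 16 mm (x, y, z), origin at the centre of its underside on the bench, z up. Two round guide pins, 12 mm thick with rounded tips, stand at y = +68 and -68 mm. Each rises from a 21 mm collar whose top, the shoulder a plate rests on, is 40 mm above the bench; pin tips at 74 mm. The bearing between them is 35 mm high at its top
- round_plate_grip (a point): grip point of the plate on the fixture: aluminium 110 x 168 x 10 mm (x, y, z), 0.35 to 0.6 kg, four round 16 mm holes, two 14 mm guide holes at y = +-68 mm, the same when turned half round. On its top a fin handle, 50 long (x), 12 thick (y), 36 high: take it closing along y, tilted in x-z as you like. This point: in the fin, 36 mm above the plate's underside, 10 below the fin's top; plate's axes
- slot_plate_grip (a point): grip point of the other plate, which lies flat on the bench, handle up: same size, weight, guide holes, fin handle and grip point (36 mm above its underside) as the plate with round holes, but with two long slots in place of the four round holes; axes are the plate's, z up out of its handle side
- rack: folding plate rack, fixed: grey base sheet 110 x 188 x 6 mm (x, y, z), origin at the centre of its underside on the bench, z up, its open front toward -x (the robot's side). Along the front runs a lip, its top 24 mm above the bench, flared outward by 30 degrees
- rack_bar (a point): middle of the rack's round steel back bar, 10 mm thick, 158 long along the rack's y, on two side arms at its ends; it swings on a radius of 66 mm about an axis along y at x = 0, z = 14 mm in the rack
- rack_back (a joint): swing of the back bar, rad: 0 folded flat toward -x, 1.57 straight up, 2.133 back against its stop (bar at x = +35, z = 70 mm in the rack). It starts leaning toward the robot, between 0.9 and 1.4, and stays where it is left; 2 to 4 N toward +x at the bar moves it; it may slide up or down the fingers as it swings
- rack_seat (a point): middle of the line on the rack's base sheet (6 mm above the bench, x = -25 mm in the rack) where a leaning plate's lower back edge stands; rack's axes. With the bar at its stop the plate slopes up and back (+x) at 50 degrees to the level, lower front edge against the lip, underside on the bar, handle up and to -x; its grip point is then at x = +8, y = 0, z = +65 mm from here
- grease_tin: bystander, to be left alone: round tin, 63 mm across, 43 high; origin at the centre of its underside
- ring_gauge: bystander, to be left alone: steel ring, 66 mm across, 20 high; origin at the centre of its underside
- caliper: bystander, to be left alone: vernier caliper lying flat, 215 mm long; origin at the centre of its underside
- micrometer: bystander, to be left alone: micrometer lying flat, 135 mm long; origin at the centre of its underside

How it is judged:
On the way, in this order (a step that is already met when the one before it is completed fails the run):
1. the rack's bar is back at its stop (value of joint rack_back above 2.08 rad), for 0.2 s.
2. the plate with round holes leans in the rack, let go (value of joint rack_back above 2.08 rad and angle between round_plate_grip's own z axis and vertical between 0.785 and 0.96 rad and x of round_plate_grip in the frame of rack between -0.027 and -0.005 m and y of round_plate_grip in the frame of rack between -0.02 and 0.02 m and z of round_plate_grip in the frame of rack between 0.063 and 0.08 m and angle between the y axis of round_plate_grip and the y axis of rack, either way round below 0.09 rad and contact force between round_plate and the fingers below 0.1 N and linear speed of round_plate below 0.02 m/s), for 0.3 s.
3. the slotted plate rests on both pin shoulders, let go (horizontal distance between slot_plate_grip and fixture below 0.003 m and z of slot_plate_grip in the frame of fixture between 0.0735 and 0.0785 m and angle between slot_plate_grip's own z axis and vertical below 0.03 rad and angle between the y axis of slot_plate_grip and the y axis of fixture, either way round below 0.04 rad and contact force between slot_plate and the fingers below 0.1 N and linear speed of slot_plate below 0.02 m/s), for 0.2 s.
At the end, for the whole second after the job is handed in: Bar at its stop (within 0.05 rad); round-holed plate leaning at 50 degrees (within 5), centred within 20 mm, square within 5 degrees, edge behind the lip; slotted plate on both shoulders (within 2.5 mm), level within 0.03 rad; both still and let go (all of step 2 and all of step 3); the robot touches nothing.
It fails at once if the plate with round holes is tipped by more than 14 degrees on the pins (horizontal distance between round_plate_grip and fixture below 0.03 m and z of round_plate_grip in the frame of fixture below 0.105 m and angle between round_plate_grip's own z axis and vertical above 0.25 rad).
It fails at once if the slotted plate is tipped by more than 14 degrees on the pins (horizontal distance between slot_plate_grip and fixture below 0.03 m and z of slot_plate_grip in the frame of fixture below 0.105 m and angle between slot_plate_grip's own z axis and vertical above 0.25 rad).
It fails at once if the slotted plate drops on the pins (faster than 0.35 m/s) (horizontal distance between slot_plate_grip and fixture below 0.03 m and z of slot_plate_grip in the frame of fixture below 0.105 m and linear speed of slot_plate above 0.35 m/s).
It fails at once if the plate with round holes drops, falls or slides in the rack (faster than 0.35 m/s) (x of round_plate_grip in the frame of rack between -0.06 and 0.03 m and y of round_plate_grip in the frame of rack between -0.06 and 0.06 m and z of round_plate_grip in the frame of rack below 0.085 m and linear speed of round_plate above 0.35 m/s).
It fails at once if another thing on the bench is moved by more than 20 mm (distance of any of grease_tin, ring_gauge, caliper, micrometer from where it was at the start of the episode above 0.02 m).
It also fails if it takes over 53 s, if anything falls off the work surface, if the arm or the gripper's body presses on something with over 40 N, if the wrist force passes 120 N, or if a joint passes its speed limit or range.

## Working session

There is one attempt and no reset: what is moved stays moved. The work goes in short steps, Python scripts to look and compute and a shell command to move; the robot and the scene stay as the last step left them, time stands still between calls to the robot, and variables do not carry over. Pictures are saved under pics/ and viewed, and the job is handed in when it is done.

```bash
mkdir -p pics; ls; python3 - <<'E'
from workcell import bot
import cv2
s=bot.observe(); print({k:(v if not hasattr(v,'tolist') else v.tolist()) for k,v in s.items()})
for n in ("scene","side","wrist"):
    print(n,bot.camera_info(n))
    im=bot.grab_frame(n); cv2.imwrite(f"pics/{n}0.png",im[:,:,::-1])
E
```

```text
pics
{'clock': 0.0, 'qpos': [1.235795387848356, 0.5219982603935938, -0.03633698979280649, 1.6000093063946892, 0.021206637086428805, 1.0211005344392465, -0.11277341953446701], 'qd': [-3.43901228469316e-05, 0.0015825741430405668, -0.0005599851140785775, 0.0003402542131038248, 0.0002424730159546231, 0.0008963775981933414, -0.0004511431141001974], 'joint_efforts': [-3.121361260127742e-05, -92.71099805831909, 1.980080008506775, -36.992812156677246, 0.017940751276910305, 0.00803102710051462, -5.847547299708822e-05], 'position': [0.16345175007692186, -0.6028957835277661, 0.23073497734345186], 'tool_rot': [-1.5708782431206123, 0.0011272339404264642, -1.3059670178976177], 'force': [-0.253125034135922, -0.11962001484587413, -0.13817640674340506], 'moment': [0.04692145523356461, -0.016049546158750656, -0.024983095830666473], 'grip_width': 0.08583860494692803}
scene {'fx': 443.12410959656836, 'fy': 443.12410959656836, 'cx': 327.3939972891226, 'cy': 244.1408021711033, 'dist': array([-0.10988882,  0.        ,  0.        ,  0.        ,  0.        ]), 'rvec': array([ 1.98267936, -0.73380779,  0.44761892]), 'tvec': array([-0.32513826,  0.31793312,  0.40821109])}
side {'fx': 573.5091007323745, 'fy': 573.5091007323745, 'cx': 316.00658325074545, 'cy': 248.0920777256871, 'dist': array([0.02158858, 0.        , 0.        , 0.        , 0.        ]), 'rvec': array([ 2.20859603, -0.32555373,  0.14137916]), 'tvec': array([-0.53442034,  0.29995427,  0.67046345])}
wrist {'fx': 408.0028684959769, 'fy': 408.0028684959769, 'cx': 315.0149534707817, 'cy': 249.5519643955172, 'dist': array([-0.00206454,  0.        ,  0.        ,  0.        ,  0.        ]), 'rvec': array([-2.31476624,  1.76944951,  0.24488732]), 'tvec': array([-0.62555863, -0.03522902,  0.37872038])}
```

View pics/scene0.png

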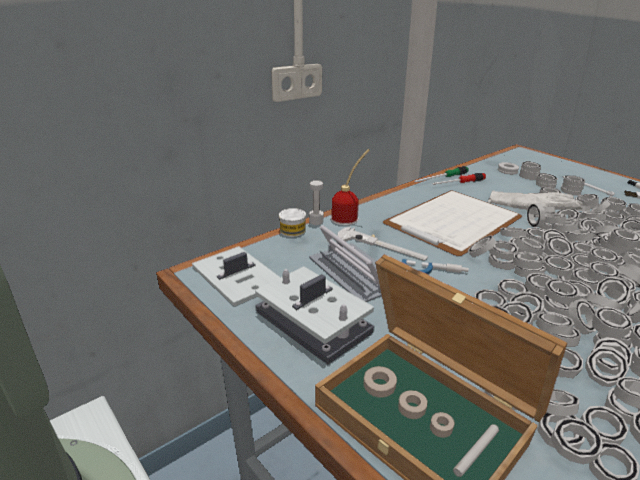

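View pics/side0.png

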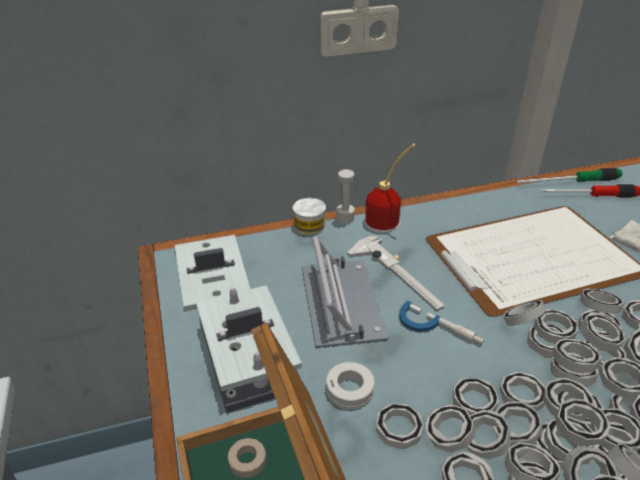

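View pics/wrist0.png

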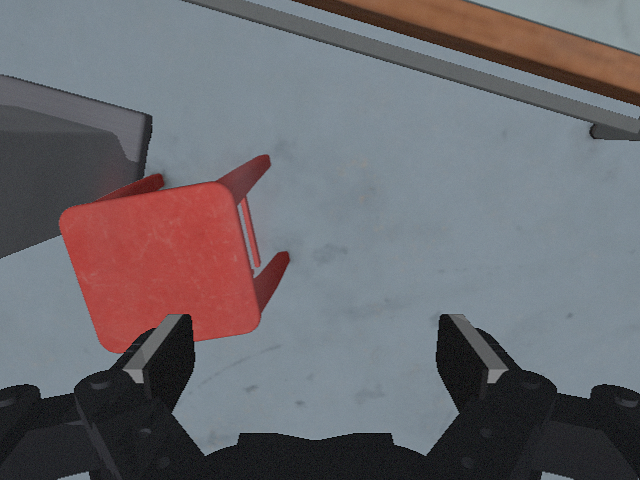

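```bash
cat > h.py <<'E'
import numpy as np, cv2
from workcell import bot
from scipy.spatial.transform import Rotation as R
def cam(n):
    c=bot.camera_info(n); K=np.array([[c['fx'],0,c['cx']],[0,c['fy'],c['cy']],[0,0,1]]); return K,np.array(c['dist']),np.array(c['rvec'],float),np.array(c['tvec'],float)
def px2w(c,uv,z):
    K,d,r,t=c; p=cv2.undistortPoints(np.array(uv,float).reshape(-1,1,2),K,d).reshape(-1,2)
    Rm=cv2.Rodrigues(r)[0]; C=-Rm.T@t; out=[]
    z=np.broadcast_to(z,len(p))
    for q,zz in zip(p,z):
        v=Rm.T@np.array([q[0],q[1],1]); out.append(C+v*(zz-C[2])/v[2])
    return np.array(out)
def w2px(c,P):
    K,d,r,t=c; return cv2.projectPoints(np.array(P,float).reshape(-1,3),r,t,K,d)[0].reshape(-1,2)
def tool():
    s=bot.observe(); return np.array(s['position']),R.from_euler('xyz',s['tool_rot']).as_matrix(),s
E
python3 - <<'E'
from h import *
np.set_printoptions(precision=4,suppress=True)
c=cam('side')
print(px2w(c,[(208,310),(303,270),(385,340),(307,345),(375,262)],0))
print('fix plate corners',px2w(c,[(197,292),(265,276),(300,362),(214,386)],.05))
print('slot',px2w(c,[(175,245),(238,236)],.01))
print(tool()[1])
im=cv2.imread('pics/side0.png')
cv2.imwrite('pics/s1.png',cv2.resize(im[225:415,160:400],None,fx=3.3,fy=3.1,interpolation=cv2.INTER_CUBIC))
E
```

```text
[[0.4371 0.2067 0.    ]
 [0.6093 0.2578 0.    ]
 [0.6839 0.0624 0.    ]
 [0.5687 0.0872 0.    ]
 [0.7366 0.2411 0.    ]]
fix plate corners [[0.4253 0.1974 0.05  ]
 [0.5333 0.2033 0.05  ]
 [0.5401 0.0158 0.05  ]
 [0.424  0.0097 0.05  ]]
slot [[0.4031 0.3837 0.01  ]
 [0.5174 0.3767 0.01  ]]
[[ 0.2617 -0.0003  0.9652]
 [-0.9652  0.0008  0.2617]
 [-0.0009 -1.     -0.0001]]
```

View pics/s1.png

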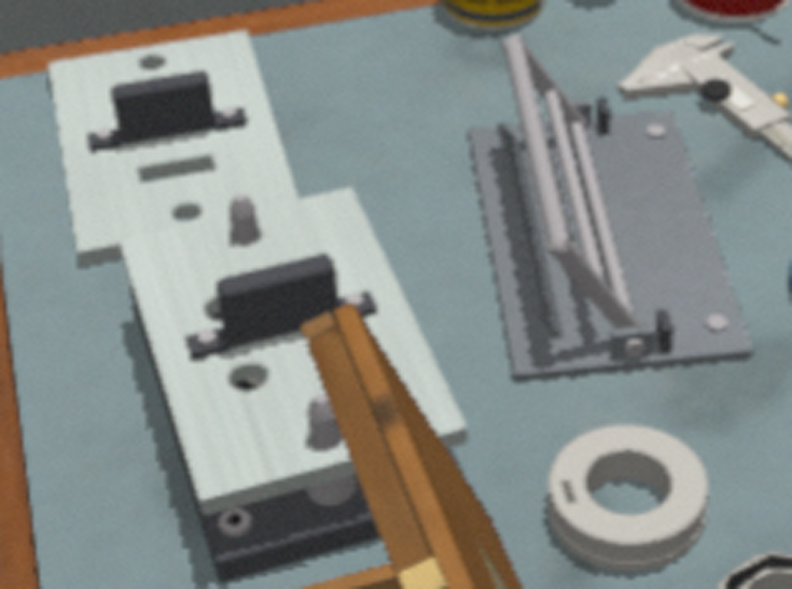

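```bash
python3 -m crank '[{"hand":0,"dy":-40,"dz":10},{"hand":0,"dx":-10,"dy":-80,"dz":30,"yaw":0.1},{"hand":0,"dx":-30,"dy":-100,"dz":65,"yaw":0.2},{"hand":0,"dx":-50,"dy":-100,"dz":100,"yaw":0.265},{"hand":0,"dx":-67,"dy":-100,"dz":135,"yaw":0.265},{"hand":0,"dx":-84,"dy":-100,"dz":170,"yaw":0.265},{"hand":0,"dx":-101,"dy":-100,"dz":205,"yaw":0.265},{"hand":0,"dx":-120,"dy":-100,"dz":240,"yaw":0.265},{"hand":0,"dx":-140,"dy":-100,"dz":275,"yaw":0.265},{"hand":0,"dx":-160,"dy":-100,"dz":310,"yaw":0.265},{"hand":0,"dx":-172,"dy":-100,"dz":345,"yaw":0.265}]'
```

```text
$[0]: bad value
```

```bash
python3 -m crank '[{"hand":0,"dx":0,"dy":-40,"dz":10,"yaw":0},{"hand":0,"dx":-10,"dy":-80,"dz":30,"yaw":0.1},{"hand":0,"dx":-30,"dy":-100,"dz":65,"yaw":0.2},{"hand":0,"dx":-50,"dy":-100,"dz":100,"yaw":0.265},{"hand":0,"dx":-67,"dy":-100,"dz":135,"yaw":0.265},{"hand":0,"dx":-84,"dy":-100,"dz":170,"yaw":0.265},{"hand":0,"dx":-101,"dy":-100,"dz":205,"yaw":0.265},{"hand":0,"dx":-120,"dy":-100,"dz":240,"yaw":0.265},{"hand":0,"dx":-140,"dy":-100,"dz":275,"yaw":0.265},{"hand":0,"dx":-160,"dy":-100,"dz":310,"yaw":0.265},{"hand":0,"dx":-172,"dy":-100,"dz":345,"yaw":0.265}]'
```

```text
clock: 1.07
position: [0.4525, -0.3444, 0.3315]
tool_rot: [-1.571, 0.0, -1.57]
force: [0.5, -0.0, -0.6]
grip_width: 0.0853
```

```bash
python3 -m crank '[{"hand":0.5,"dx":-40,"dy":0,"dz":6,"yaw":0},{"hand":1,"dx":-80,"dy":-10,"dz":12,"yaw":0},{"hand":1,"dx":-120,"dy":-20,"dz":18,"yaw":0},{"hand":1,"dx":-160,"dy":-30,"dz":24,"yaw":0},{"hand":1,"dx":-200,"dy":-40,"dz":30,"yaw":0},{"hand":1,"dx":-240,"dy":-50,"dz":35,"yaw":0},{"hand":1,"dx":-280,"dy":-60,"dz":40,"yaw":0},{"hand":1,"dx":-320,"dy":-60,"dz":45,"yaw":0},{"hand":1,"dx":-360,"dy":-60,"dz":50,"yaw":0},{"hand":1,"dx":-400,"dy":-60,"dz":55,"yaw":0},{"hand":1,"dx":-440,"dy":-60,"dz":60,"yaw":0},{"hand":1,"dx":-480,"dy":-60,"dz":60,"yaw":0}]'
python3 - <<'E'
from h import *
np.save('pics/w1.npy',np.array(cam('wrist'),dtype=object),allow_pickle=True)
im=bot.grab_frame('wrist'); cv2.imwrite('pics/wrist1.png',im[:,:,::-1])
K,d,r,t=cam('wrist'); Rm=cv2.Rodrigues(r)[0]; print(-Rm.T@t,Rm, tool()[0],tool()[2]['clock'])
E
```

```text
clock: 2.07
position: [0.5117, 0.1349, 0.3912]
tool_rot: [-1.571, -0.0, -1.571]
force: [0.3, 0.1, 0.3]
grip_width: 0.0002
[0.57982011 0.14257842 0.53409116] [[ 7.96765414e-03 -9.99964708e-01 -2.66429789e-03]
 [-9.62351813e-01 -8.39181187e-03  2.71677318e-01]
 [-2.71690088e-01  3.99360998e-04 -9.62384713e-01]] [0.51031808 0.14314655 0.39105966] 2.1167
```

View pics/wrist1.png

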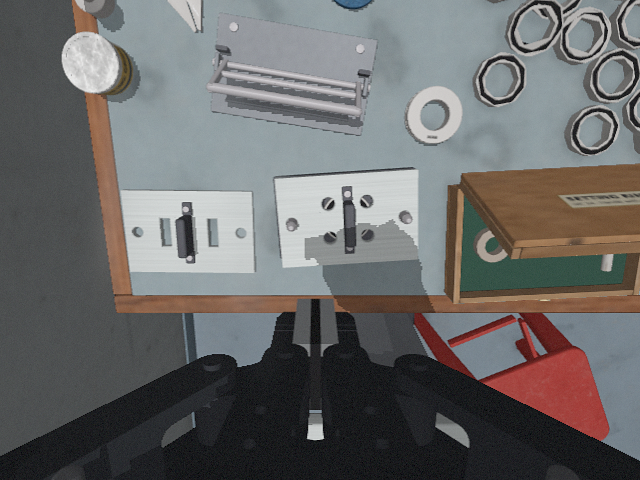

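```bash
python3 - <<'E'
from h import *
bot.grab_frame('side')
import pickle
pickle.dump(cam('wrist'),open('w2.pkl','wb'))
print(tool()[0])
im=bot.grab_frame('wrist')[:,:,::-1]; cv2.imwrite('pics/wrist2.png',im)
print(tool()[0])
cv2.imwrite('pics/w2a.png',cv2.resize(im[150:300,110:440],None,fx=2.4,fy=2.4,interpolation=cv2.INTER_CUBIC))
cv2.imwrite('pics/w2b.png',cv2.resize(im[0:150,190:390],None,fx=4,fy=4,interpolation=cv2.INTER_CUBIC))
E
```

```text
[0.51056146 0.13948639 0.39096278]
[0.51103382 0.13612907 0.39090352]
```

View pics/w2a.png

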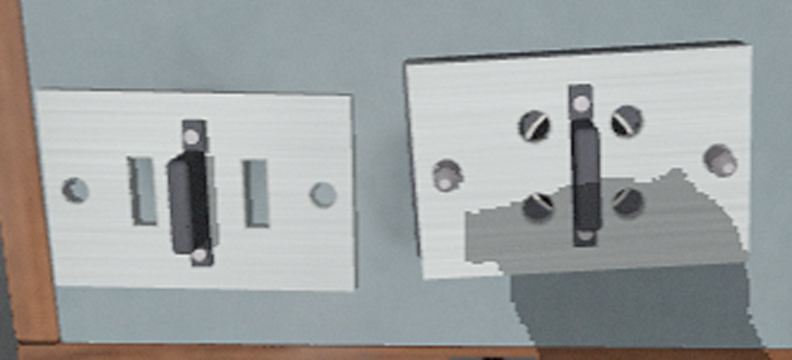

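View pics/w2b.png

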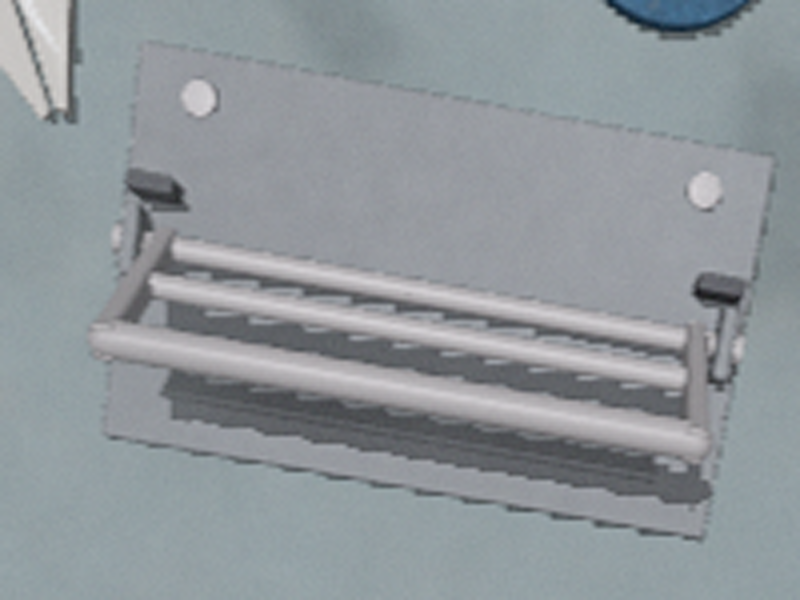

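```bash
cat > fit.py <<'E'
from h import *
from scipy.optimize import least_squares
def pose(P,x):
    c,s=np.cos(x[2]),np.sin(x[2]); P=np.array(P,float)
    return np.c_[P[:,0]*c-P[:,1]*s+x[0],P[:,0]*s+P[:,1]*c+x[1],P[:,2]]
def fit(c,P,uv,x0):
    r=least_squares(lambda x:(w2px(c,pose(P,x))-uv).ravel(),x0,x_scale=[.01,.01,.05]); return r.x,r.fun.reshape(-1,2)
E
python3 - <<'E'
from fit import *
import pickle
np.set_printoptions(precision=4,suppress=True)
c=pickle.load(open('w2.pkl','rb'))
A=lambda l:np.array(l,float)/2.4+[110,150]
B=lambda l:np.array(l,float)/4+[190,0]
rect=lambda a,b,z:[(a,b,z),(a,-b,z),(-a,-b,z),(-a,b,z)]
print('fix',*fit(c,rect(.055,.084,.05),A([(405,60),(750,43),(750,262),(424,279)]),[.48,.1,0]))
print('slot',*fit(c,rect(.055,.084,.010)+[(0,.068,.01),(0,-.068,.01)],A([(36,90),(352,96),(356,290),(54,287),(75,190),(323,194)]),[.46,.3,0]))
x,f=fit(c,rect(.055,.094,.006),B([(145,42),(773,157),(704,540),(104,436)]),[.65,.16,0]);print('rack',x,f)
# bar
e=B([(97,338),(706,440)])
def g(q):
    a=q[0]; X=-.066*np.cos(a);Z=.014+.066*np.sin(a)
    return w2px(c,pose([(X,.079,Z),(X,-.079,Z)],x))
r=least_squares(lambda q:(g(q)-e).ravel(),[1.1]);print(r.x,r.fun)
print(pose([(-.066*np.cos(r.x[0]),0,.014+.066*np.sin(r.x[0])),(.035,0,.07),(-.017,0,.071)],x))
E
```

```text
fix [0.4828 0.0939 0.0649] [[ 0.6262  1.3363]
 [ 0.4387  0.2284]
 [-0.9111 -0.9722]
 [-0.2172 -0.8313]]
slot [ 0.4569  0.2995 -0.0101] [[-0.1732 -0.1666]
 [-0.6604 -0.2434]
 [-0.6337  0.2591]
 [ 1.1128 -0.7255]
 [ 0.2394  0.2824]
 [ 0.1524  0.4987]]
rack [ 0.6484  0.1606 -0.1554] [[-1.1643 -0.3803]
 [ 1.3021  0.0456]
 [ 0.1451  0.2371]
 [-0.2674  0.2996]]
[1.0863] [ 3.0763 -0.4018 -2.2565 -0.1786]
[[0.618  0.1653 0.0724]
 [0.683  0.1551 0.07  ]
 [0.6316 0.1632 0.071 ]]
```

```bash
python3 - <<'E'
from fit import *
import pickle
np.set_printoptions(precision=1,suppress=True)
c=pickle.load(open('w2.pkl','rb')); x=[.6484,.1606,-.1554]
def p(P): return (w2px(c,pose([P],x))[0]-[190,0])*4
for P in [(-.033,0,.006),(-.045,0,.024),(0,0,.014),(.0,.079,.014),(0,-.079,.014),(-.0308,0,.0724),(-.035,0,.012)]: print(P,p(P))
for r in (.02,.033,.045): print(r,p((-r*np.cos(1.09),0,.014+r*np.sin(1.09))))
np.set_printoptions(precision=4,suppress=True)
# target in world
print(pose([(-.075,0,0),(.0,0,0),(.022,0,0)],x), tool()[0])
E
```

```text
(-0.033, 0, 0.006) [416.6 415.1]
(-0.045, 0, 0.024) [407.5 452.9]
(0, 0, 0.014) [431.9 296.4]
(0.0, 0.079, 0.014) [165.7 249.1]
(0, -0.079, 0.014) [694.5 343. ]
(-0.0308, 0, 0.0724) [405.2 388.4]
(-0.035, 0, 0.012) [414.6 420.5]
0.02 [424.5 321.9]
0.033 [419.3 339.4]
0.045 [414.4 356.3]
[[0.5743 0.1722 0.    ]
 [0.6484 0.1606 0.    ]
 [0.6701 0.1572 0.    ]] [0.511  0.1361 0.3909]
```

```bash
python3 -m crank '[{"hand":1,"dx":-18,"dy":20,"dz":31,"yaw":0.08},{"hand":1,"dx":-36,"dy":50,"dz":63,"yaw":0.155},{"hand":1,"dx":-36,"dy":90,"dz":63,"yaw":0.155},{"hand":1,"dx":-36,"dy":130,"dz":63,"yaw":0.155},{"hand":1,"dx":-36,"dy":170,"dz":63,"yaw":0.155},{"hand":1,"dx":-36,"dy":210,"dz":63,"yaw":0.155},{"hand":1,"dx":-36,"dy":250,"dz":63,"yaw":0.155},{"hand":1,"dx":-36,"dy":285,"dz":63,"yaw":0.155},{"hand":1,"dx":-36,"dy":315,"dz":63,"yaw":0.155},{"hand":1,"dx":-36,"dy":333,"dz":63,"yaw":0.155},{"hand":1,"dx":-36,"dy":333,"dz":63,"yaw":0.155}]'

```

```text
clock: 3.13
position: [0.5727, 0.1672, 0.0545]
tool_rot: [-1.576, -0.003, -1.727]
force: [-0.5, -0.8, -1.2]
grip_width: 0.0001
```

```bash
python3 -m crank '[{"hand":1,"dx":0,"dy":-3,"dz":12,"yaw":0},{"hand":1,"dx":0,"dy":-3,"dz":24,"yaw":0},{"hand":1,"dx":0,"dy":-3,"dz":34,"yaw":0},{"hand":1,"dx":0,"dy":-3,"dz":44,"yaw":0},{"hand":1,"dx":0,"dy":-3,"dz":54,"yaw":0},{"hand":1,"dx":0,"dy":-3,"dz":64,"yaw":0},{"hand":1,"dx":0,"dy":-3,"dz":74,"yaw":0},{"hand":1,"dx":0,"dy":-3,"dz":82,"yaw":0},{"hand":1,"dx":0,"dy":-3,"dz":88,"yaw":0},{"hand":1,"dx":0,"dy":-3,"dz":92,"yaw":0}]'
python3 -m crank '[{"hand":1,"dx":0,"dy":0,"dz":2,"yaw":0},{"hand":1,"dx":0,"dy":0,"dz":4,"yaw":0}]'
python3 - <<'E'
from h import *
im=bot.grab_frame('side')[:,:,::-1]
cv2.imwrite('pics/s2.png',cv2.resize(im[180:380,240:440],None,fx=3,fy=3,interpolation=cv2.INTER_CUBIC))
p,_,s=tool(); print(p,s['force'])
E
```

```text
clock: 3.97
position: [0.6661, 0.1543, 0.0619]
tool_rot: [-1.571, -0.0, -1.727]
force: [-2.7, -0.3, -2.7]
grip_width: 0.0002
clock: 4.13
position: [0.6678, 0.1542, 0.0613]
tool_rot: [-1.574, -0.001, -1.726]
force: [-23.4, -0.8, 13.0]
grip_width: 0.0
[0.6676284  0.15421971 0.06132157] [-14.56395611   0.98364288   7.73465193]
```

View pics/s2.png

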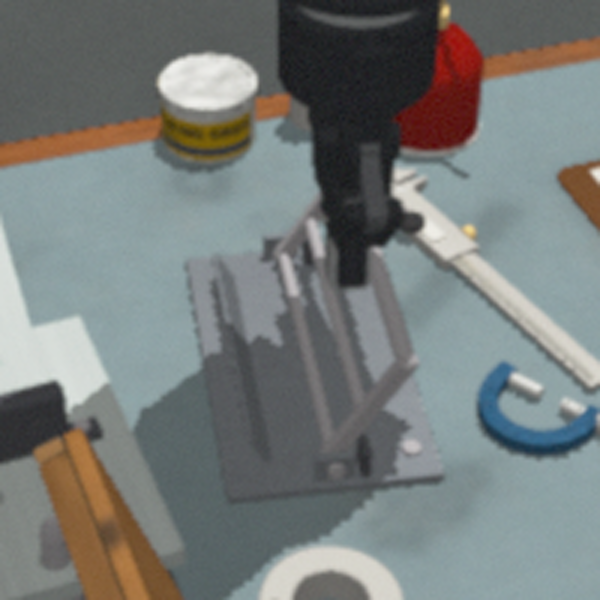

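```bash
python3 -m crank '[{"hand":1,"dx":0,"dy":0,"dz":-8,"yaw":0},{"hand":1,"dx":0,"dy":0,"dz":-30,"yaw":0},{"hand":1,"dx":0,"dy":-30,"dz":-50,"yaw":0},{"hand":1,"dx":5,"dy":-65,"dz":-65,"yaw":0},{"hand":0.6,"dx":20,"dy":-95,"dz":-85,"yaw":-0.11},{"hand":0.6,"dx":38,"dy":-120,"dz":-110,"yaw":-0.22},{"hand":0.6,"dx":56,"dy":-145,"dz":-135,"yaw":-0.22},{"hand":0.6,"dx":72,"dy":-170,"dz":-160,"yaw":-0.22},{"hand":0.6,"dx":85,"dy":-189,"dz":-180,"yaw":-0.22},{"hand":0.6,"dx":90,"dy":-189,"dz":-186,"yaw":-0.22},{"hand":0.6,"dx":90,"dy":-189,"dz":-186,"yaw":-0.22},{"hand":0.6,"dx":90,"dy":-189,"dz":-186,"yaw":-0.22}]'
python3 - <<'E'
from h import *
import pickle
bot.grab_frame('side')
pickle.dump(cam('wrist'),open('w3.pkl','wb'))
im=bot.grab_frame('wrist')[:,:,::-1]; cv2.imwrite('pics/wrist3.png',im)
p,_,s=tool();print(p,s['tool_rot'],s['grip_width'])
E
```

```text
clock: 5.18
position: [0.4721, 0.094, 0.2505]
tool_rot: [-1.569, -0.0, -1.506]
force: [1.3, 0.3, -0.3]
grip_width: 0.0339
[0.47226979 0.09445576 0.24977336] [-1.57110310e+00  3.20289201e-04 -1.50573273e+00] 0.03381824522020469
```

View pics/wrist3.png

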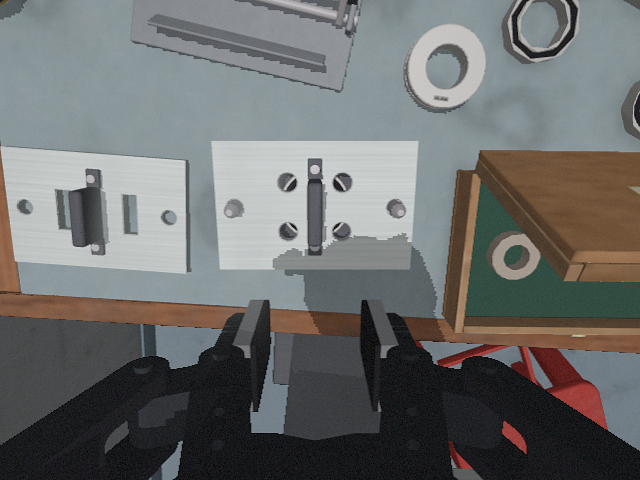

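```bash
python3 - <<'E'
import cv2
im=cv2.imread('pics/wrist3.png')
cv2.imwrite('pics/w3a.png',cv2.resize(im[130:280,200:430],None,fx=3.4,fy=3.4,interpolation=cv2.INTER_CUBIC))
cv2.imwrite('pics/w3b.png',cv2.resize(im[135:285,0:200],None,fx=4,fy=4,interpolation=cv2.INTER_CUBIC))
E
```

```text
(no output)
```

View pics/w3a.png

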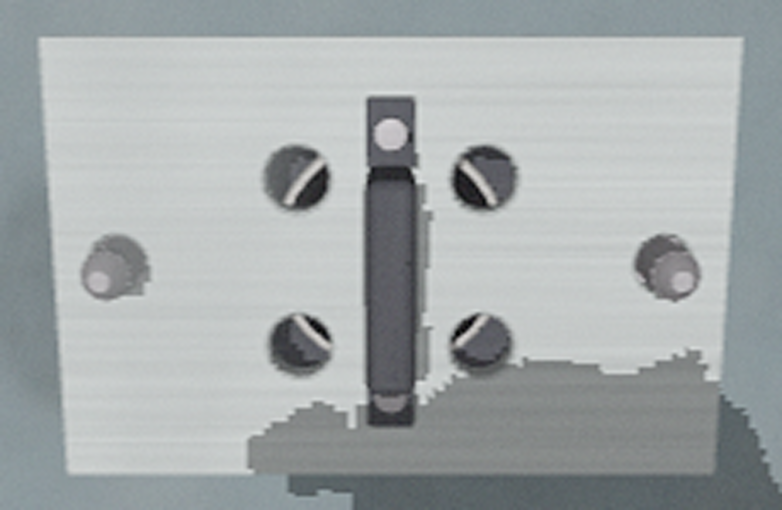

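View pics/w3b.png

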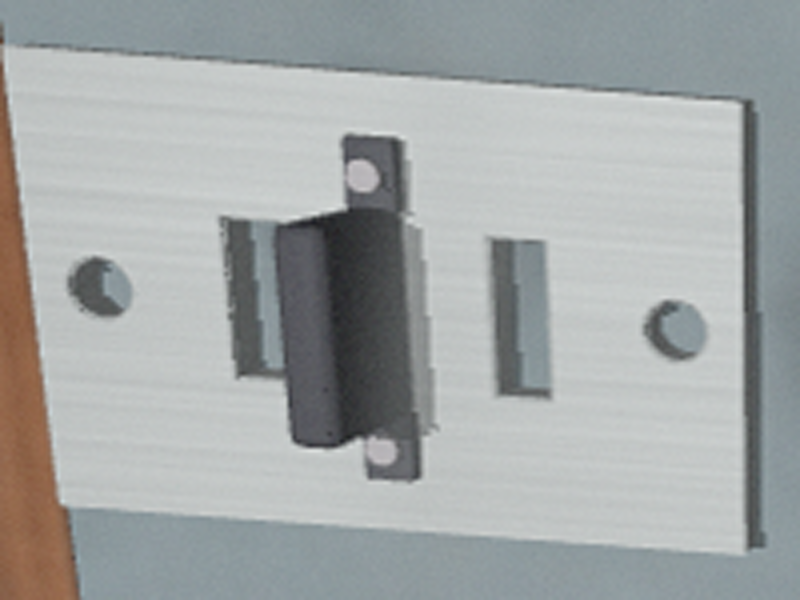

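```bash
python3 - <<'E'
from fit import *
import pickle
np.set_printoptions(precision=4,suppress=True)
c=pickle.load(open('w3.pkl','rb'))
A=lambda l:np.array(l,float)/3.4+[200,130]
B=lambda l:np.array(l,float)/4+[0,135]
rect=lambda a,b,z:[(a,b,z),(a,-b,z),(-a,-b,z),(-a,b,z)]
print('roundplate',*fit(c,rect(.055,.084,.05),A([(39,38),(743,38),(715,474),(67,474)]),[.48,.1,0]))
print('pins',*fit(c,[(0,.068,.074),(0,-.068,.074)],A([(100,283),(681,282)]),[.48,.1,0]))
print('slot',*fit(c,rect(.055,.084,.010)+[(0,.068,.01),(0,-.068,.01)],A([(39,38)]*0+[]) if 0 else B([(5,45),(747,100),(746,553),(62,505),(101,287),(677,330)]),[.46,.3,0]))
E
```

```text
roundplate [0.4818 0.094  0.0653] [[ 0.2325 -0.1257]
 [-0.2249 -0.1099]
 [-0.4883  0.0746]
 [ 0.4796  0.1051]]
pins [0.4819 0.0941 0.067 ] [[-0.3323  0.0197]
 [ 0.3325  0.0186]]
slot [ 0.4573  0.2994 -0.0114] [[-0.2685 -0.3194]
 [-0.8195  0.2823]
 [ 0.3768  0.04  ]
 [ 0.0702 -0.3451]
 [ 0.3509  0.1439]
 [ 0.3484  0.1734]]
```

```bash
python3 -m crank '[{"hand":0.6,"dx":1,"dy":25,"dz":9.6,"yaw":0},{"hand":0.6,"dx":1,"dy":60,"dz":9.6,"yaw":0},{"hand":0.6,"dx":1,"dy":95,"dz":9.6,"yaw":0},{"hand":0.6,"dx":1,"dy":125,"dz":9.6,"yaw":0},{"hand":0.6,"dx":1,"dy":150,"dz":9.6,"yaw":0},{"hand":0.6,"dx":1,"dy":170,"dz":9.6,"yaw":0},{"hand":0.6,"dx":1,"dy":183,"dz":9.6,"yaw":0},{"hand":0.6,"dx":1,"dy":190,"dz":9.6,"yaw":0},{"hand":0.6,"dx":1,"dy":191,"dz":9.6,"yaw":0},{"hand":0.6,"dx":1,"dy":191,"dz":9.6,"yaw":0}]'
python3 - <<'E'
from h import *
cv2.imwrite('pics/s3.png',cv2.resize(bot.grab_frame('side')[200:400,150:350,::-1],None,fx=3,fy=3,interpolation=cv2.INTER_CUBIC))
cv2.imwrite('pics/wrist4.png',bot.grab_frame('wrist')[:,:,::-1])
p,_,s=tool();print(p,s['tool_rot'],s['grip_width'],s['force'])
E
```

```text
clock: 6.12
position: [0.4815, 0.0941, 0.059]
tool_rot: [-1.572, 0.0, -1.506]
force: [0.1, 0.3, 0.1]
grip_width: 0.0346
[0.48193216 0.09390664 0.05986648] [-1.56995492e+00  2.35806047e-04 -1.50597294e+00] 0.03420129339990598 [0.26251857 0.87914251 0.10625278]
```

View pics/s3.png

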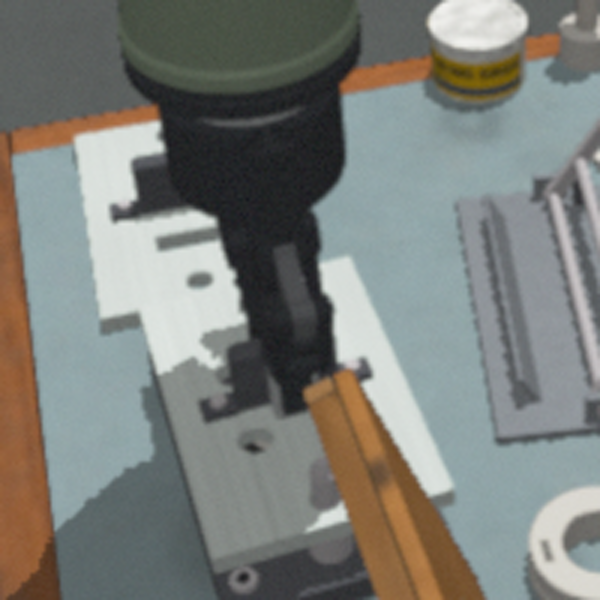

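View pics/wrist4.png

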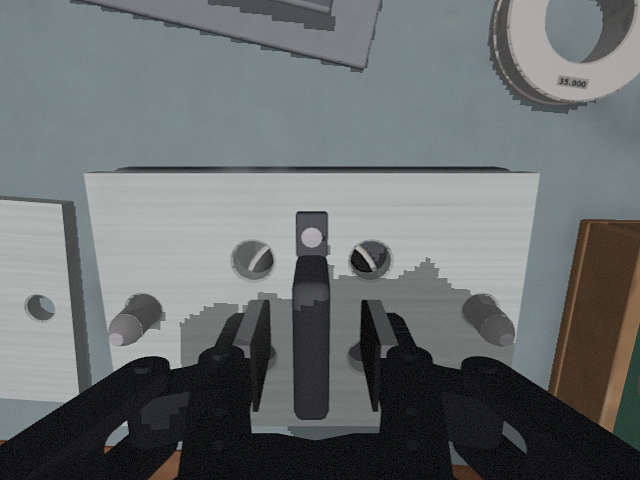

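```bash
python3 -m crank '[{"hand":0.75,"dx":0,"dy":1,"dz":0,"yaw":0},{"hand":0.85,"dx":0,"dy":1,"dz":0,"yaw":0},{"hand":1,"dx":0,"dy":1,"dz":0,"yaw":0},{"hand":1,"dx":0,"dy":1,"dz":0,"yaw":0},{"hand":1,"dx":0,"dy":1,"dz":0,"yaw":0}]' 35
python3 -m crank '[{"hand":1,"dx":0,"dy":-2,"dz":0,"yaw":0},{"hand":1,"dx":0,"dy":-6,"dz":0,"yaw":0},{"hand":1,"dx":0,"dy":-10,"dz":0,"yaw":0},{"hand":1,"dx":0,"dy":-14,"dz":0,"yaw":0}]'
```

```text
clock: 6.63
position: [0.4819, 0.0943, 0.059]
tool_rot: [-1.569, 0.001, -1.506]
force: [-1.4, 4.1, 7.2]
grip_width: 0.0112
clock: 6.97
position: [0.4815, 0.0942, 0.0725]
tool_rot: [-1.571, 0.001, -1.506]
force: [0.4, 4.8, -8.2]
grip_width: 0.0117
```

```bash
python3 - <<'E'
from h import *
cv2.imwrite('pics/s4.png',cv2.resize(bot.grab_frame('side')[200:400,150:350,::-1],None,fx=3,fy=3,interpolation=cv2.INTER_CUBIC))
p,_,s=tool();print(p,s['tool_rot'],s['grip_width'],s['force'],s['moment'])
E
```

```text
[0.4817185  0.0941545  0.07316237] [-1.56996398e+00  7.19647648e-04 -1.50575512e+00] 0.011547795541293518 [-1.25505019  4.41837909 -1.78095496] [ 1.14247545  0.28994058 -0.03210016]
```

View pics/s4.png

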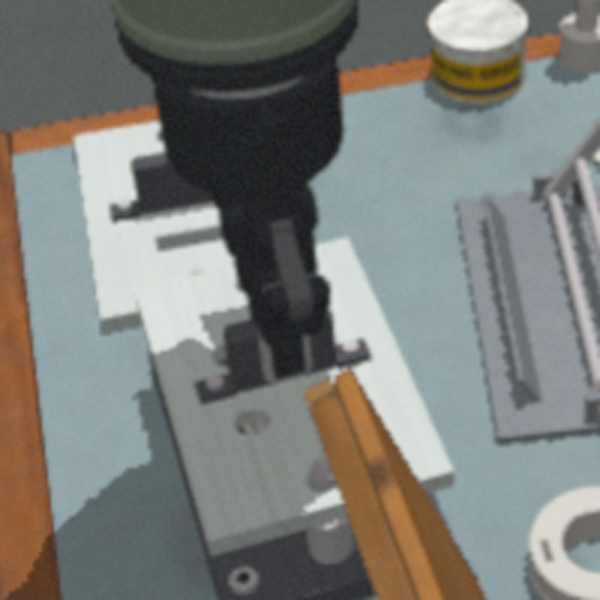

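```bash
python3 -m crank '[{"hand":1,"dx":-0.5,"dy":-4,"dz":0,"yaw":0},{"hand":1,"dx":-0.5,"dy":-9,"dz":0,"yaw":0},{"hand":1,"dx":-0.5,"dy":-15,"dz":0,"yaw":0},{"hand":1,"dx":-0.5,"dy":-22,"dz":0,"yaw":0},{"hand":1,"dx":-0.5,"dy":-30,"dz":0,"yaw":0},{"hand":1,"dx":-0.5,"dy":-45,"dz":0,"yaw":0},{"hand":1,"dx":-0.5,"dy":-65,"dz":0,"yaw":0},{"hand":1,"dx":-0.5,"dy":-85,"dz":0,"yaw":0},{"hand":1,"dx":-0.5,"dy":-90,"dz":0,"yaw":0}]'
python3 - <<'E'
from h import *
cv2.imwrite('pics/s5.png',cv2.resize(bot.grab_frame('side')[150:380,150:400,::-1],None,fx=3,fy=2.6,interpolation=cv2.INTER_CUBIC))
cv2.imwrite('pics/wrist5.png',bot.grab_frame('wrist')[:,:,::-1])
p,_,s=tool();print(p,s['tool_rot'],s['grip_width'],s['force'],s['moment'])
E
```

```text
clock: 7.77
position: [0.4823, 0.0942, 0.1652]
tool_rot: [-1.568, 0.0, -1.506]
force: [1.8, 1.2, -4.8]
grip_width: 0.0113
[0.48186958 0.09391335 0.16322853] [-1.56877787e+00 -1.30392929e-04 -1.50657259e+00] 0.011240025017633779 [-0.38287255 -0.09254003 -5.60040932] [-0.04410351  0.0193887  -0.0300062 ]
```

View pics/s5.png

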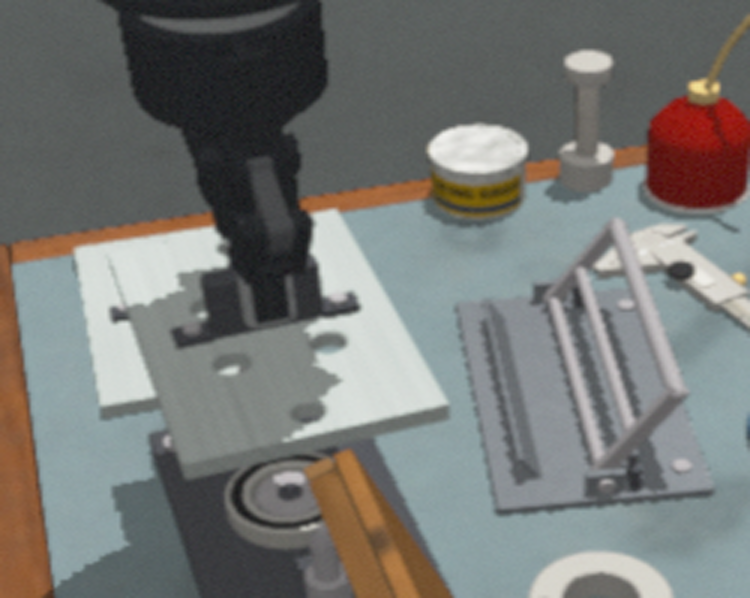

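View pics/wrist5.png

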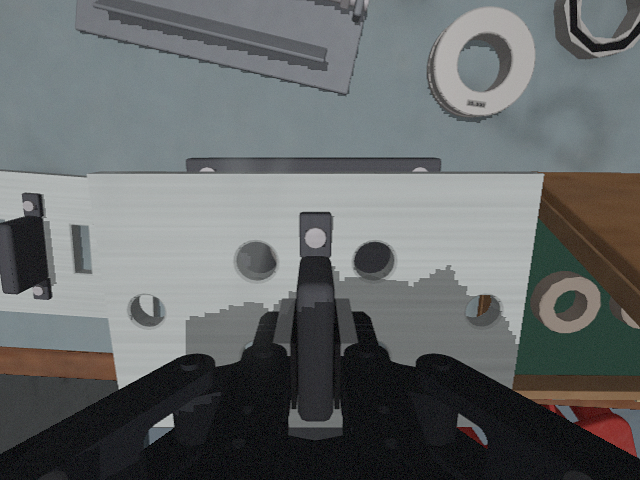

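```bash
python3 - <<'E'
from fit import *
import pickle
np.set_printoptions(precision=4,suppress=True)
c=cam('side'); S=lambda l:np.array(l,float)/[3,2.6]+[150,150]
P=[(-.055,.094,.006),(-.055,-.094,.006),(.055,-.094,.006)]
uv=S([(458,305),(499,505),(714,487)])
print(fit(c,P,uv,[.65,.16,-.15]))
x=[.6484,.1606,-.1554]
print(w2px(c,pose(P,x))-uv)
e=S([(616,224),(682,393)])
for a in (2.0,2.07,2.133):
    X=-.066*np.cos(a);Z=.014+.066*np.sin(a); print(a,w2px(c,pose([(X,.079,Z),(X,-.079,Z)],x))-e)
c=pickle.load(open('w3.pkl','rb'))
P=[(-.055,.094,.006),(-.055,-.094,.006)]
print(w2px(c,pose(P,x)))
E
python3 - <<'E'
import cv2
im=cv2.imread('pics/wrist3.png')
cv2.imwrite('pics/w3c.png',cv2.resize(im[0:100,120:380],None,fx=3,fy=3,interpolation=cv2.INTER_CUBIC))
E
```

```text
(array([ 0.6491,  0.1616, -0.1585]), array([[-0.4284, -1.8783],
       [-0.3538,  0.9744],
       [ 0.7205,  0.2892]]))
[[-0.809  -1.3648]
 [-0.3989  1.6406]
 [ 0.7135  0.7748]]
2.0 [[-4.2613 -0.7979]
 [-6.7208 -1.4587]]
2.07 [[-1.8419 -0.0159]
 [-3.9765 -0.6865]]
2.133 [[ 0.2463  0.8097]
 [-1.6136  0.1381]]
[[130.2167  41.403 ]
 [342.0284  92.2588]]
```

View pics/w3c.png

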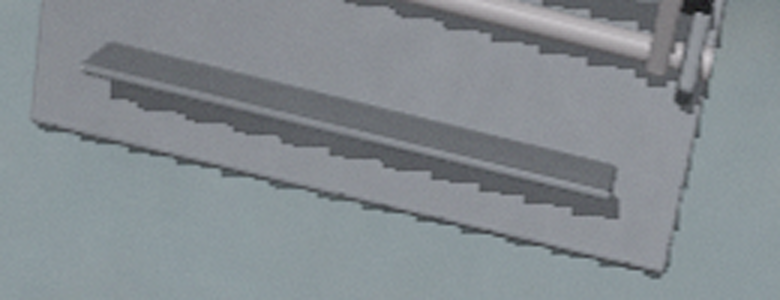

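```bash
python3 -m crank '[{"hand":1,"dx":-3,"dy":0,"dz":8,"yaw":0.03},{"hand":1,"dx":-9,"dy":0,"dz":25,"yaw":0.07},{"hand":1,"dx":-17,"dy":0,"dz":48,"yaw":0.11},{"hand":1,"dx":-26,"dy":0,"dz":73,"yaw":0.15},{"hand":1,"dx":-35,"dy":0,"dz":98,"yaw":0.19},{"hand":1,"dx":-43,"dy":0,"dz":122,"yaw":0.221},{"hand":1,"dx":-50,"dy":10,"dz":142,"yaw":0.221},{"hand":1,"dx":-55,"dy":22,"dz":156,"yaw":0.221},{"hand":1,"dx":-58,"dy":34,"dz":164,"yaw":0.221},{"hand":1,"dx":-58,"dy":43,"dz":164,"yaw":0.221},{"hand":1,"dx":-58,"dy":46,"dz":164,"yaw":0.221},{"hand":1,"dx":-58,"dy":46,"dz":164,"yaw":0.221}]'
python3 - <<'E'
from h import *
im=bot.grab_frame('side')[:,:,::-1];cv2.imwrite('pics/side6.png',im)
cv2.imwrite('pics/s6.png',cv2.resize(im[150:380,220:470],None,fx=3,fy=2.6,interpolation=cv2.INTER_CUBIC))
im=bot.grab_frame('scene')[:,:,::-1];cv2.imwrite('pics/scene6.png',im)
cv2.imwrite('pics/c6.png',cv2.resize(im[180:360,220:440],None,fx=3.4,fy=3.3,interpolation=cv2.INTER_CUBIC))
p,_,s=tool();print(p,s['tool_rot'],s['grip_width'],s['force'],s['moment'])
E
```

```text
clock: 8.87
position: [0.64, 0.1621, 0.1147]
tool_rot: [-1.573, -0.001, -1.727]
force: [-1.1, -0.2, -5.9]
grip_width: 0.0112
[0.640938   0.16230509 0.11651135] [-1.57091232e+00 -2.88671437e-04 -1.72722591e+00] 0.011256371379887132 [ 0.15073006  0.34008252 -4.67276086] [-0.02332806 -0.05290754 -0.01858215]
```

View pics/s6.png

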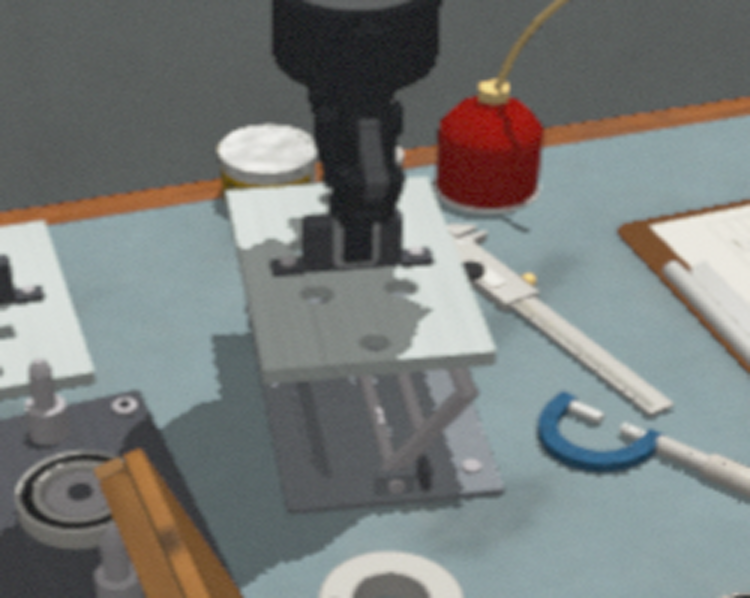

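View pics/c6.png

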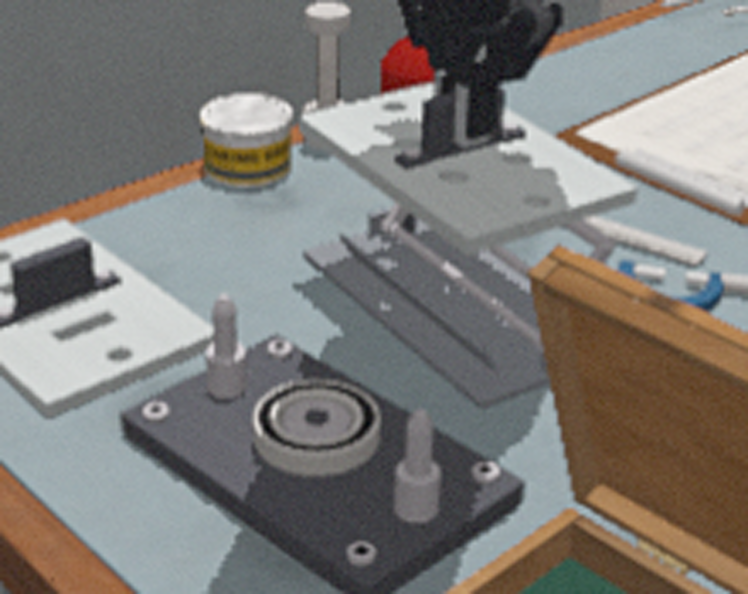

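```bash
python3 -m crank '[{"hand":1,"dx":0,"dy":6,"dz":0.5,"yaw":0},{"hand":1,"dx":0,"dy":13,"dz":1,"yaw":0},{"hand":1,"dx":0,"dy":19,"dz":1,"yaw":0},{"hand":1,"dx":0,"dy":22.5,"dz":1,"yaw":0},{"hand":1,"dx":0,"dy":26,"dz":-0.5,"yaw":0},{"hand":1,"dx":0,"dy":29.5,"dz":-1.6,"yaw":0},{"hand":1,"dx":0,"dy":33,"dz":-2.5,"yaw":0}]' 20
python3 - <<'E'
from h import *
im=bot.grab_frame('side')[:,:,::-1];cv2.imwrite('pics/side7.png',im)
cv2.imwrite('pics/s7.png',cv2.resize(im[150:380,220:470],None,fx=3,fy=2.6,interpolation=cv2.INTER_CUBIC))
p,_,s=tool();print(p,s['tool_rot'],s['grip_width'],s['force'],s['moment'])
E
```

```text
clock: 9.55
position: [0.6379, 0.1633, 0.0837]
tool_rot: [-1.572, -0.0, -1.727]
force: [-12.7, -1.4, 13.2]
grip_width: 0.0113
[0.63755765 0.16328186 0.08294369] [-1.57271572e+00 -6.64993418e-04 -1.72666170e+00] 0.011172287861348506 [-10.22464615  -1.20925812  11.03464509] [-0.23705691  1.64745897 -0.04937087]
```

View pics/s7.png

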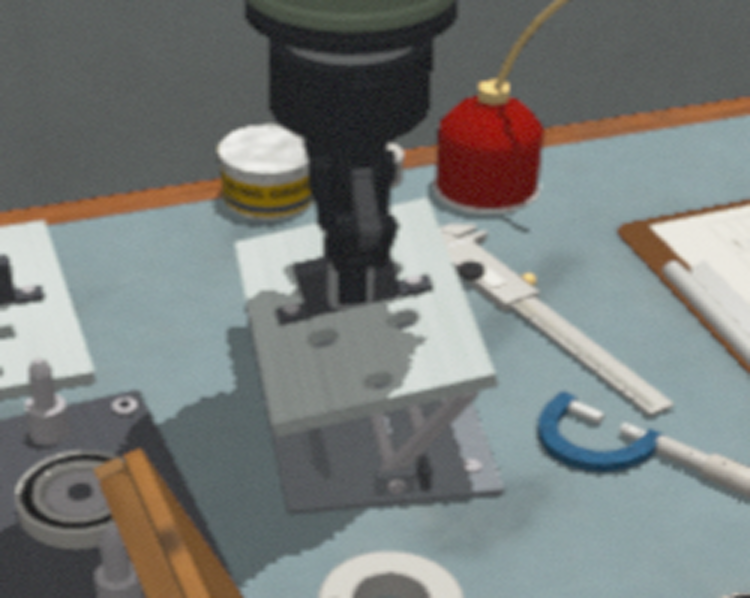

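```bash
python3 -m crank '[{"hand":1,"dx":0,"dy":3.5,"dz":-1,"yaw":0},{"hand":1,"dx":0,"dy":7,"dz":-1.5,"yaw":0},{"hand":1,"dx":0,"dy":10.5,"dz":-2,"yaw":0},{"hand":1,"dx":0,"dy":10.5,"dz":-2,"yaw":0}]' 20
python3 - <<'E'
from h import *
im=bot.grab_frame('side')[:,:,::-1];cv2.imwrite('pics/side8.png',im)
cv2.imwrite('pics/s8.png',cv2.resize(im[150:380,220:470],None,fx=3,fy=2.6,interpolation=cv2.INTER_CUBIC))
p,_,s=tool();print(p,s['tool_rot'],s['grip_width'],s['force'],s['moment'])
E
```

```text
clock: 9.93
position: [0.6353, 0.1636, 0.0724]
tool_rot: [-1.574, -0.001, -1.727]
force: [-13.6, -1.5, 6.9]
grip_width: 0.0115
[0.63526194 0.16362494 0.07255094] [-1.57357574e+00 -9.02513348e-04 -1.72651510e+00] 0.01121937596745278 [-13.10281614  -0.7993893    5.87289664] [-0.12641088  2.34421865 -0.03760792]
```

View pics/s8.png

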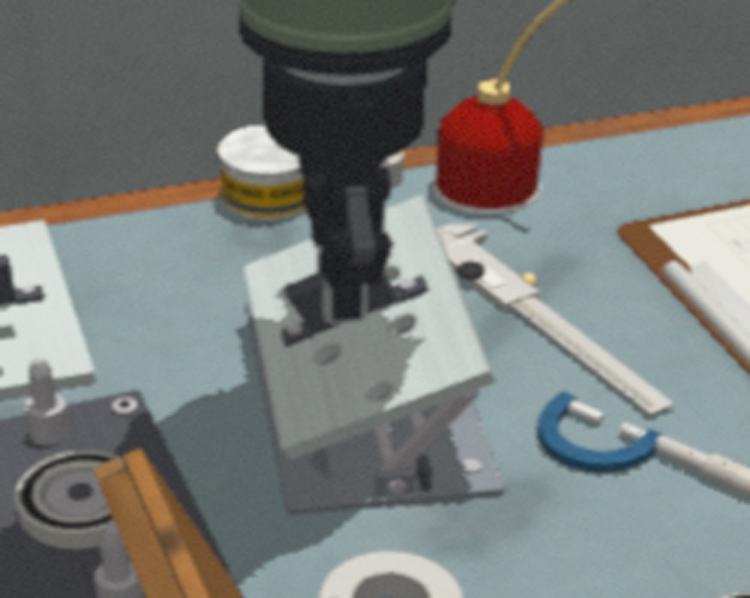

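```bash
cat > pf.py <<'E'
from fit import *
RK=[.6490,.1610,-.157]
def plate(q):  # q: gx,gy,gz,theta,yaw  top-surface corners (upper+y, upper-y, lower-y, lower+y) rack frame
    gx,gy,gz,th,yw=q
    d=np.array([np.cos(th),0,np.sin(th)]); n=np.array([-np.sin(th),0,np.cos(th)]); y=np.array([0,1.,0])
    P=np.array([s*d*.055+t*y*.084-.026*n for s,t in((1,1),(1,-1),(-1,-1),(-1,1))])
    c,s=np.cos(yw),np.sin(yw); P=P@np.array([[c,-s,0],[s,c,0],[0,0,1]]).T
    return pose(P+[gx,gy,gz],RK)
def pfit(c,uv,q0):
    r=least_squares(lambda q:(w2px(c,plate(q))-uv).ravel(),q0,x_scale=[.01,.01,.01,.1,.1]); return r.x,r.fun.reshape(-1,2)
E
python3 - <<'E'
from pf import *
np.set_printoptions(precision=4,suppress=True)
S=lambda l:np.array(l,float)/[3,2.6]+[220,150]
print(*pfit(cam('side'),S([(430,197),(493,376),(289,447),(245,268)]),[-.012,0,.09,.5,0]))
E
```

```text
[-0.0134  0.0033  0.086   0.4018  0.0015] [[-0.95    0.7676]
 [ 0.7621 -0.6751]
 [-0.81    0.6022]
 [ 1.0042 -0.6817]]
```

```bash
python3 -m crank '[{"hand":1,"dx":0,"dy":2.5,"dz":-0.5,"yaw":0},{"hand":1,"dx":0,"dy":5,"dz":-1,"yaw":0},{"hand":1,"dx":0,"dy":7,"dz":-1.5,"yaw":0},{"hand":1,"dx":0,"dy":7,"dz":-1.5,"yaw":0}]' 20
python3 - <<'E'
from h import *
im=bot.grab_frame('side')[:,:,::-1];cv2.imwrite('pics/side9.png',im)
cv2.imwrite('pics/s9.png',cv2.resize(im[180:360,270:410],None,fx=4,fy=3.3,interpolation=cv2.INTER_CUBIC))
im=bot.grab_frame('scene')[:,:,::-1];cv2.imwrite('pics/scene9.png',im)
cv2.imwrite('pics/c9.png',cv2.resize(im[190:320,280:440],None,fx=4.6,fy=4.6,interpolation=cv2.INTER_CUBIC))
p,_,s=tool();print(p,s['tool_rot'],s['grip_width'],s['force'],s['moment'])
E
```

```text
clock: 10.32
position: [0.6343, 0.1638, 0.0657]
tool_rot: [-1.573, -0.001, -1.727]
force: [-10.6, -0.6, 5.6]
grip_width: 0.0113
[0.63430315 0.16376344 0.06576683] [-1.57259523e+00 -6.37459589e-04 -1.72669674e+00] 0.01153722520216433 [-10.57495697   0.02668655   6.2805064 ] [-0.12565035  1.67410513 -0.05499979]
```

View pics/s9.png

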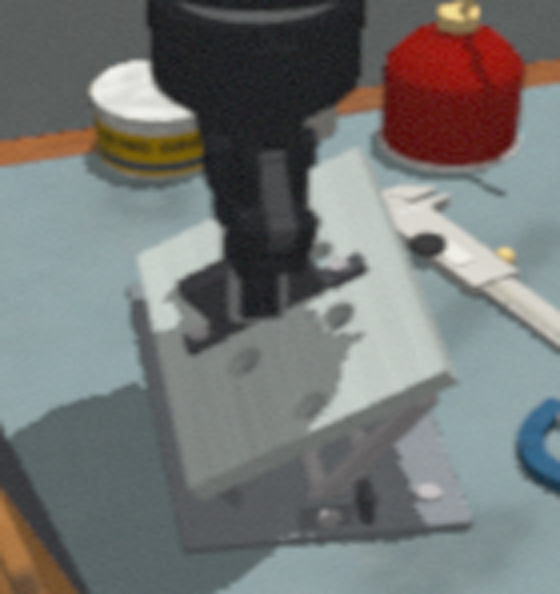

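View pics/c9.png

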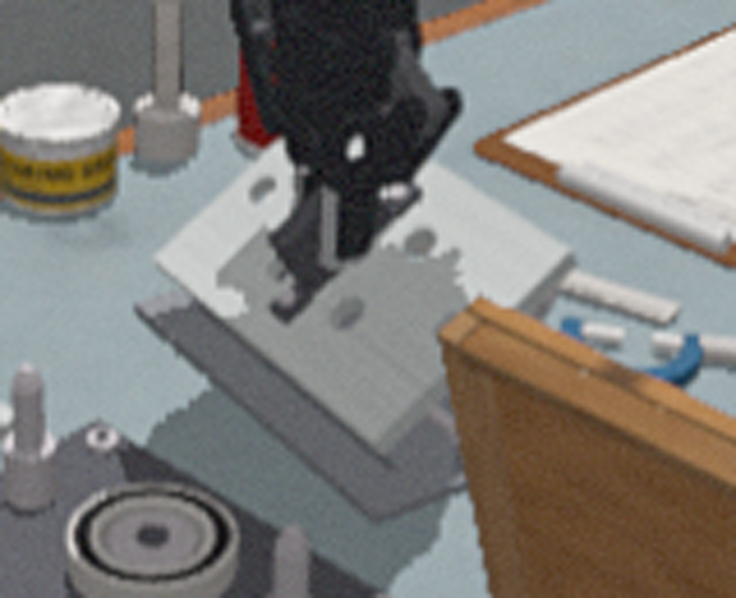

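```bash
cat >> pf.py <<'E'
def pfit2(uvs,uvc,ic,q0):
    cs,cc=cam('side'),cam('scene')
    def f(q):
        P=plate(q); return np.r_[(w2px(cs,P)-uvs).ravel(),(w2px(cc,P[ic])-uvc).ravel()]
    r=least_squares(f,q0,x_scale=[.01,.01,.01,.1,.1]); return r.x,r.fun.reshape(-1,2)
E
python3 - <<'E'
from pf import *
np.set_printoptions(precision=4,suppress=True)
S=lambda l:np.array(l,float)/[4,3.3]+[270,180]
C=lambda l:np.array(l,float)/4.6+[280,190]
print(*pfit2(S([(360,152),(454,375),(201,492),(137,258)]),C([(573,255),(378,455),(157,258)]),[1,2,3],[-.012,0,.09,.6,0]))
E
```

```text
[-0.0166  0.0005  0.0797  0.5574  0.0123] [[ 0.0376 -0.1019]
 [ 0.2234 -0.1654]
 [-0.8256  0.3794]
 [ 0.81    0.7008]
 [ 0.2764 -0.078 ]
 [-0.0059 -1.7858]
 [-0.7534  1.2152]]
```

```bash
python3 - <<'E'
from pf import *
np.set_printoptions(precision=4,suppress=True)
S=lambda l:np.array(l,float)/[4,3.3]+[270,180]
C=lambda l:np.array(l,float)/4.6+[280,190]
uvs=S([(360,152),(454,375),(201,492),(137,258)]); uvc=C([(573,255),(378,455),(157,258)]);ic=[1,2,3]
cs,cc=cam('side'),cam('scene')
def q(p):
    th,s,gy,yw=p; n=np.array([-np.sin(th),np.cos(th)]);d=np.array([np.cos(th),np.sin(th)])
    g=np.array([.035,.07])+.041*n-s*d; return [g[0],gy,g[1],th,yw]
def f(p):
    P=plate(q(p)); return np.r_[(w2px(cs,P)-uvs).ravel(),(w2px(cc,P[ic])-uvc).ravel()]
r=least_squares(f,[.6,.03,0,0],x_scale=[.1,.01,.01,.1]); print(r.x,q(r.x));print(r.fun.reshape(-1,2))
Sr=lambda p:(p-[270,180])*[4,3.3]
Cr=lambda p:(p-[280,190])*4.6
L=pose([(-.0395,y,.024) for y in(.078,-.078)],RK)
print('lip side',Sr(w2px(cs,L)),'scene',Cr(w2px(cc,L)))
c=__import__('pickle').load(open('w3.pkl','rb'))
W=px2w(c,[(147.7,22.7),(324,65)],.024); a=RK[2]
print('lip rack',(W[:,:2]-RK[:2])@np.array([[np.cos(a),-np.sin(a)],[np.sin(a),np.cos(a)]]))
E
grep -c . pf.py
```

```text
[ 0.573   0.0377 -0.0042  0.0064] [np.float64(-0.018926633069446034), np.float64(-0.004223719044060398), np.float64(0.08399971486399144), np.float64(0.5729929092016768), np.float64(0.0064411964238414296)]
[[-0.4254 -0.8101]
 [-0.7833 -0.3032]
 [-1.7938  0.9304]
 [ 0.4627  0.6783]
 [ 1.1877 -0.994 ]
 [ 0.7012 -1.9444]
 [-0.0578  0.6846]]
lip side [[167.9984 272.5922]
 [219.704  488.976 ]] scene [[181.7046 271.9542]
 [387.1036 442.199 ]]
lip rack [[-0.0406  0.0729]
 [-0.0399 -0.0741]]
15
```

```bash
python3 -m crank '[{"hand":1,"dx":0,"dy":-0.5,"dz":0,"yaw":0},{"hand":1,"dx":0,"dy":-2.5,"dz":2,"yaw":0},{"hand":1,"dx":0,"dy":-4.5,"dz":5,"yaw":0},{"hand":1,"dx":0,"dy":-6.5,"dz":8,"yaw":0},{"hand":1,"dx":0,"dy":-7.5,"dz":10,"yaw":0},{"hand":1,"dx":0,"dy":-7.5,"dz":10,"yaw":0}]' 60
python3 - <<'E'
from h import *
im=bot.grab_frame('side')[:,:,::-1];cv2.imwrite('pics/side10.png',im)
cv2.imwrite('pics/s10.png',cv2.resize(im[180:360,270:410],None,fx=4,fy=3.3,interpolation=cv2.INTER_CUBIC))
im=bot.grab_frame('scene')[:,:,::-1];cv2.imwrite('pics/scene10.png',im)
cv2.imwrite('pics/c10.png',cv2.resize(im[190:320,280:440],None,fx=4.6,fy=4.6,interpolation=cv2.INTER_CUBIC))
p,_,s=tool();print(p,s['tool_rot'],s['grip_width'],s['force'],s['moment'])
E
```

```text
clock: 10.92
position: [0.6458, 0.162, 0.0736]
tool_rot: [-1.57, 0.0, -1.727]
force: [-2.4, 0.2, 0.1]
grip_width: 0.0112
[0.64577882 0.16200299 0.07354096] [-1.56985131e+00  3.89579544e-04 -1.72725917e+00] 0.011102888140503264 [ 0.07529766 -0.5789608  -0.04179414] [-0.06483837  0.07452161 -0.01753932]
```

View pics/s10.png

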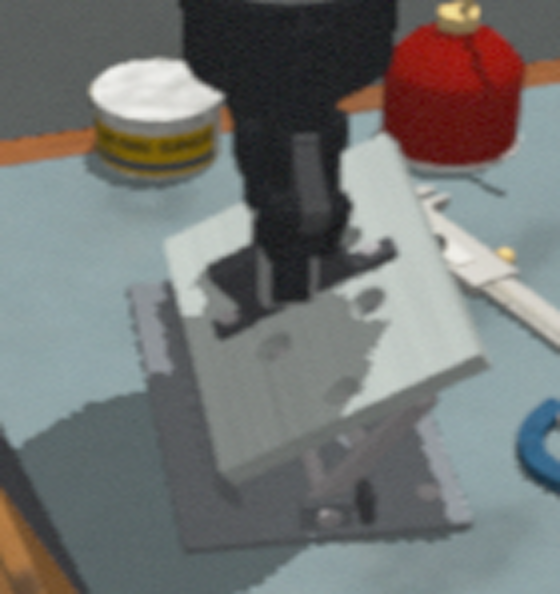

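View pics/c10.png

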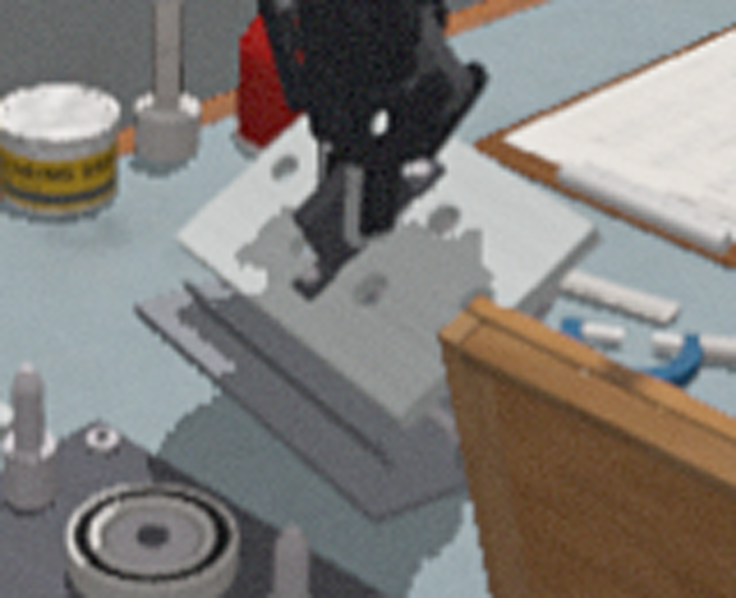

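```bash
cat > pf3.py <<'E'
from pf import *
np.set_printoptions(precision=4,suppress=True)
cs,cc=cam('side'),cam('scene')
S=lambda l:np.array(l,float)/[4,3.3]+[270,180]
C=lambda l:np.array(l,float)/4.6+[280,190]
FR=pose([(-.055,.094,.006),(-.055,-.094,.006),(.055,-.094,.006)],RK)
bs=(S([(128,288),(186,550),(471,526)])-w2px(cs,FR)); bc=(C([(136,305),(375,521)])-w2px(cc,FR[:2]))
def run(s4,c3,ic,use_b=True,q0=[-.012,0,.09,.6,0]):
    ofs,ofc=(bs.mean(0),bc.mean(0)) if use_b else (0,0)
    def f(q):
        P=plate(q); return np.r_[(w2px(cs,P)+ofs-S(s4)).ravel(),(w2px(cc,P[ic])+ofc-C(c3)).ravel()]
    r=least_squares(f,q0,x_scale=[.01,.01,.01,.1,.1]); q=r.x
    th=q[3]; n=np.array([-np.sin(th),np.cos(th)]);d=np.array([np.cos(th),np.sin(th)]);g=q[[0,2]]
    v=np.array([.035,.07])-g
    print('q',q,'deg',np.degrees(th),'rms',np.sqrt((r.fun**2).mean()),'bar n(-.041)',v@n,'s',v@d,'low back edge',g-.036*n-.055*d,'low front',g-.026*n-.055*d)
E
python3 - <<'E'
from pf3 import *
print(bs,bc)
for b in (0,1):
    run([(360,152),(454,375),(201,492),(137,258)],[(573,255),(378,455),(157,258)],[1,2,3],b)
    run([(387,135),(487,363),(229,479),(165,242)],[(596,232),(402,420),(178,237)],[1,2,3],b)
E
```

```text
[[-0.2101  1.5747]
 [ 0.3616  1.1104]
 [-1.1506  1.5325]] [[ 0.3838  1.1383]
 [-0.3492  1.9114]]
q [-0.0166  0.0005  0.0797  0.5574  0.0123] deg 31.936178379981968 rms 0.7259370398049919 bar n(-.041) -0.03554665746463793 s 0.03866568016223507 low back edge [-0.0442  0.0201] low front [-0.0495  0.0286]
q [-0.0054 -0.0004  0.0887  0.5467  0.0087] deg 31.324761059186198 rms 0.6062411935542751 bar n(-.041) -0.036990144482394224 s 0.02477365351976968 low back edge [-0.0337  0.0294] low front [-0.0389  0.0379]
q [-0.016   0.0012  0.0822  0.5566  0.0113] deg 31.888852891136192 rms 0.742317522336902 bar n(-.041) -0.037306505955136515 s 0.036902341331348794 low back edge [-0.0437  0.0226] low front [-0.049   0.0311]
q [-0.0048  0.0003  0.0912  0.5458  0.0077] deg 31.273413081592064 rms 0.6737053525288974 bar n(-.041) -0.03878835276585895 s 0.02304859793430929 low back edge [-0.0332  0.0319] low front [-0.0383  0.0404]
```

```bash
python3 -m crank '[{"hand":1,"dx":0,"dy":1,"dz":-1.5,"yaw":0},{"hand":1,"dx":0,"dy":3.5,"dz":-2.8,"yaw":0},{"hand":1,"dx":0,"dy":6.5,"dz":-4,"yaw":0},{"hand":1,"dx":0,"dy":8.5,"dz":-4.8,"yaw":0},{"hand":1,"dx":0,"dy":10.5,"dz":-5.6,"yaw":0},{"hand":1,"dx":0,"dy":10.5,"dz":-5.6,"yaw":0}]' 20
python3 - <<'E'
from h import *
im=bot.grab_frame('side')[:,:,::-1];cv2.imwrite('pics/side11.png',im)
cv2.imwrite('pics/s11.png',cv2.resize(im[180:360,270:410],None,fx=4,fy=3.3,interpolation=cv2.INTER_CUBIC))
im=bot.grab_frame('scene')[:,:,::-1];cv2.imwrite('pics/scene11.png',im)
cv2.imwrite('pics/c11.png',cv2.resize(im[190:320,280:440],None,fx=4.6,fy=4.6,interpolation=cv2.INTER_CUBIC))
p,_,s=tool();print(p,s['tool_rot'],s['grip_width'],s['force'],s['moment'])
E
```

```text
clock: 11.52
position: [0.6395, 0.1634, 0.0632]
tool_rot: [-1.57, 0.001, -1.727]
force: [-6.9, 1.6, 8.4]
grip_width: 0.0109
[0.63945515 0.16348073 0.06325463] [-1.57075822e+00  5.66184198e-04 -1.72671138e+00] 0.011098610906149697 [-6.84150706  0.82054515  8.35132535] [ 0.16905357  1.00209694 -0.03349621]
```

View pics/s11.png

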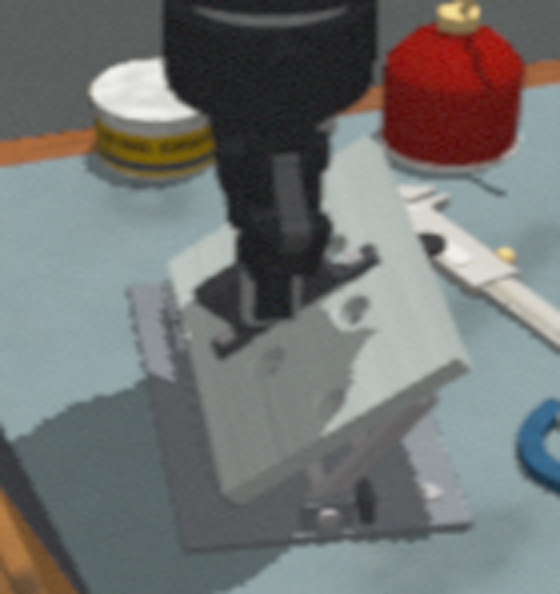

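View pics/c11.png

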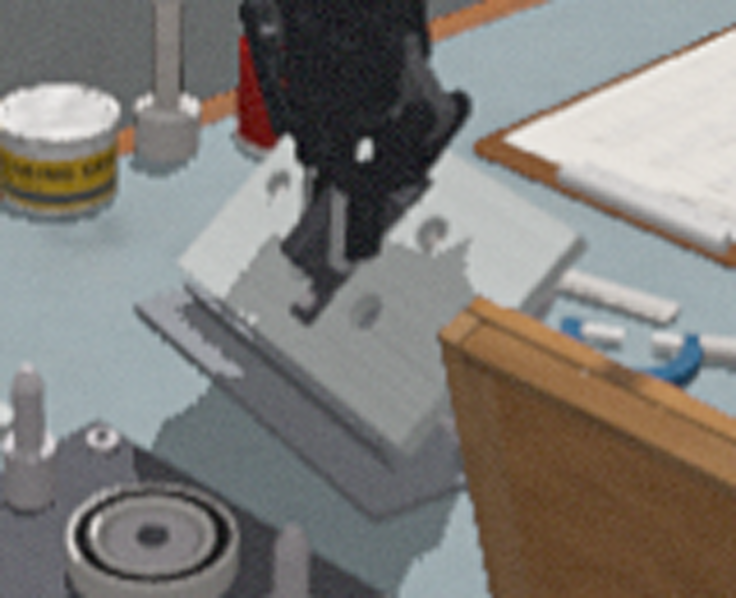

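```bash
python3 - <<'E'
from pf3 import *
for b in (0,1):
    run([(371,138),(470,366),(232,499),(169,266)],[(583,237),(403,453),(178,264)],[1,2,3],b)
p=tool()[0]; a=RK[2]; v=p[:2]-RK[:2]; print('tcp rack',v[0]*np.cos(a)+v[1]*np.sin(a),-v[0]*np.sin(a)+v[1]*np.cos(a),p[2])
E
```

```text
q [-0.0109  0.0001  0.0784  0.6863  0.0125] deg 39.32352658025685 rms 0.49679237775384955 bar n(-.041) -0.03556382397164288 s 0.030222141994068304 low back edge [-0.0306  0.0157] low front [-0.037   0.0234]
q [-0.0104  0.0008  0.0808  0.6856  0.0114] deg 39.27988521221213 rms 0.546890560056228 bar n(-.041) -0.03710813592181582 s 0.02824026688170398 low back edge [-0.0301  0.0182] low front [-0.0365  0.0259]
tcp rack -0.009815333410890215 0.000957829643535459 0.06325462633607314
```

```bash
python3 -m crank '[{"hand":1,"dx":0,"dy":2,"dz":-0.5,"yaw":0},{"hand":1,"dx":0,"dy":4,"dz":-1,"yaw":0},{"hand":1,"dx":0,"dy":6,"dz":-1.4,"yaw":0},{"hand":1,"dx":0,"dy":8,"dz":-1.8,"yaw":0},{"hand":1,"dx":0,"dy":8,"dz":-1.8,"yaw":0}]' 20
python3 - <<'E'
from h import *
im=bot.grab_frame('side')[:,:,::-1];cv2.imwrite('pics/side12.png',im)
cv2.imwrite('pics/s12.png',cv2.resize(im[180:360,270:410],None,fx=4,fy=3.3,interpolation=cv2.INTER_CUBIC))
im=bot.grab_frame('scene')[:,:,::-1];cv2.imwrite('pics/scene12.png',im)
cv2.imwrite('pics/c12.png',cv2.resize(im[190:320,280:440],None,fx=4.6,fy=4.6,interpolation=cv2.INTER_CUBIC))
p,_,s=tool();print(p,s['tool_rot'],s['grip_width'],s['force'],s['moment'])
E
```

```text
clock: 12.03
position: [0.6377, 0.1638, 0.0552]
tool_rot: [-1.571, 0.001, -1.727]
force: [-7.6, 1.1, 9.0]
grip_width: 0.011
[0.63759273 0.16380404 0.05522843] [-1.57087928e+00  4.94614309e-04 -1.72651963e+00] 0.011100184460873068 [-7.34886037  1.48889619  8.88939786] [ 0.16552361  0.84627458 -0.04486545]
```

View pics/s12.png

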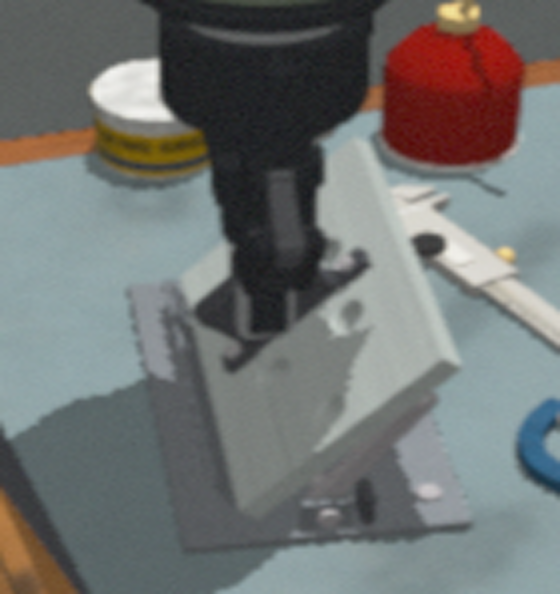

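View pics/c12.png

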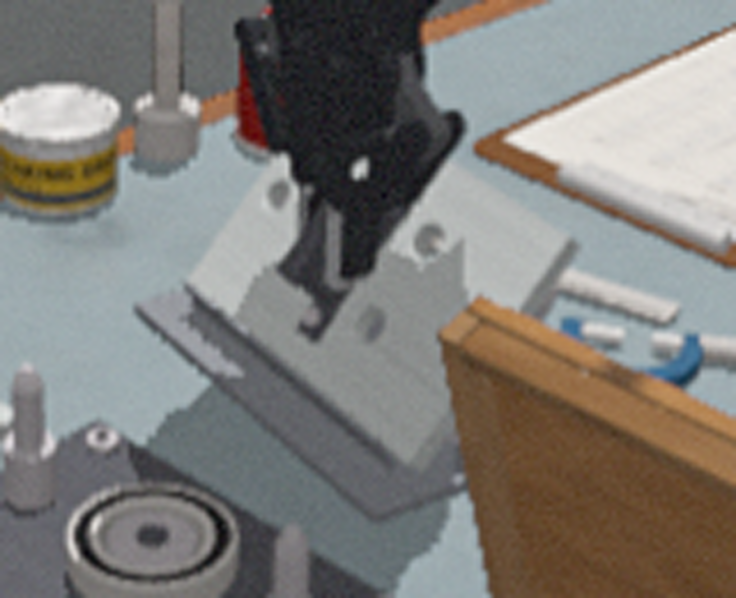

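```bash
python3 - <<'E'
from pf3 import *
for b in (0,1):
    run([(358,140),(458,364),(246,516),(181,288)],[(577,241),(418,470),(187,284)],[1,2,3],b)
p=tool()[0]; a=RK[2]; v=p[:2]-RK[:2]; print('tcp rack',v[0]*np.cos(a)+v[1]*np.sin(a),-v[0]*np.sin(a)+v[1]*np.cos(a),p[2])
E
```

```text
q [-0.0137 -0.0016  0.0709  0.8271  0.0225] deg 47.38786351225273 rms 0.5191736545397316 bar n(-.041) -0.03647248137765468 s 0.03226793447603845 low back edge [-0.0244  0.0061] low front [-0.0318  0.0129]
q [-0.0131 -0.0009  0.0734  0.8265  0.0212] deg 47.3542297863105 rms 0.5221768271163477 bar n(-.041) -0.03773114976101935 s 0.030075131136398026 low back edge [-0.0239  0.0086] low front [-0.0313  0.0154]
tcp rack -0.011705400414545953 0.0009859625689036281 0.055228427339973754
```

```bash
python3 -m crank '[{"hand":1,"dx":0,"dy":1.2,"dz":-1,"yaw":0},{"hand":1,"dx":0,"dy":2.5,"dz":-2,"yaw":0},{"hand":1,"dx":0,"dy":3,"dz":-2.5,"yaw":0},{"hand":1,"dx":0,"dy":3,"dz":-2.5,"yaw":0}]' 20
python3 - <<'E'
from h import *
im=bot.grab_frame('side')[:,:,::-1];cv2.imwrite('pics/side13.png',im)
cv2.imwrite('pics/s13.png',cv2.resize(im[180:360,270:410],None,fx=4,fy=3.3,interpolation=cv2.INTER_CUBIC))
im=bot.grab_frame('scene')[:,:,::-1];cv2.imwrite('pics/scene13.png',im)
cv2.imwrite('pics/c13.png',cv2.resize(im[190:320,280:440],None,fx=4.6,fy=4.6,interpolation=cv2.INTER_CUBIC))
p,_,s=tool();print(p,s['tool_rot'],s['grip_width'],s['force'],s['moment'])
E
```

```text
clock: 12.47
position: [0.6362, 0.1642, 0.053]
tool_rot: [-1.569, 0.001, -1.727]
force: [-4.4, -0.4, 13.7]
grip_width: 0.0112
[0.63617527 0.16414337 0.05296322] [-1.56877120e+00  1.15697907e-03 -1.72681783e+00] 0.011080783829148375 [-5.84054355e+00 -3.51240334e-03  1.39370794e+01] [-0.06401301  0.26228543 -0.04291203]
```

View pics/s13.png

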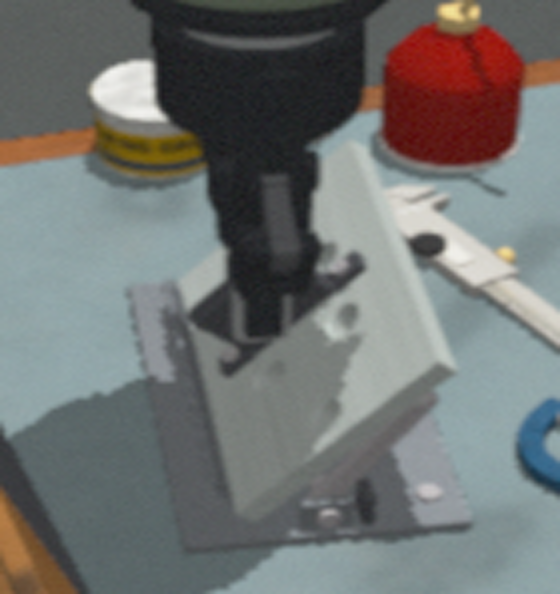

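View pics/c13.png

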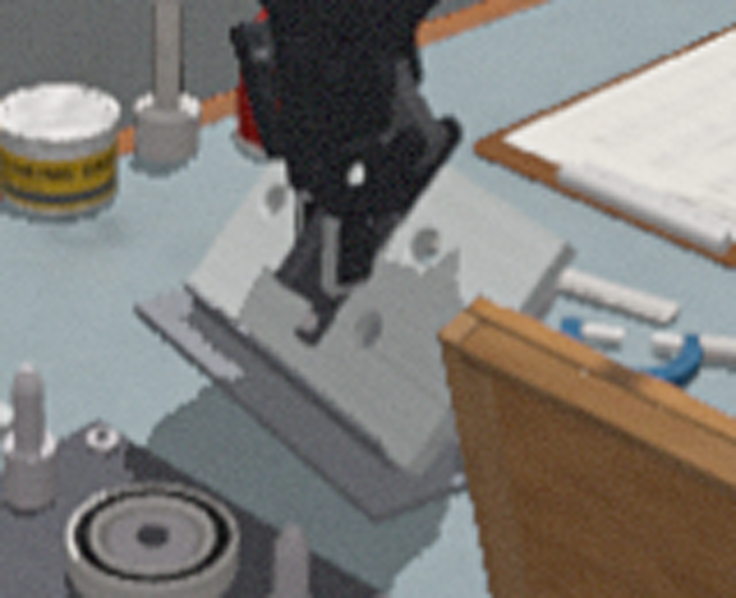

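```bash
python3 -m crank '[{"hand":0.87,"dx":0,"dy":-0.5,"dz":0,"yaw":0},{"hand":0.85,"dx":0,"dy":-0.5,"dz":0,"yaw":0},{"hand":0.82,"dx":0,"dy":-0.5,"dz":0,"yaw":0},{"hand":0.78,"dx":0,"dy":-0.5,"dz":0,"yaw":0},{"hand":0.7,"dx":0,"dy":-0.5,"dz":0,"yaw":0},{"hand":0.65,"dx":0,"dy":-0.5,"dz":0,"yaw":0}]'
python3 - <<'E'
from h import *
im=bot.grab_frame('side')[:,:,::-1];cv2.imwrite('pics/side14.png',im)
cv2.imwrite('pics/s14.png',cv2.resize(im[180:360,270:410],None,fx=4,fy=3.3,interpolation=cv2.INTER_CUBIC))
cv2.imwrite('pics/w14.png',bot.grab_frame('wrist')[:,:,::-1])
p,_,s=tool();print(p,s['tool_rot'],s['grip_width'],s['force'],s['moment'])
E
```

```text
clock: 13.07
position: [0.6355, 0.1635, 0.0522]
tool_rot: [-1.571, -0.0, -1.727]
force: [0.5, 0.1, 0.8]
grip_width: 0.03
[0.6354653  0.16350009 0.05219778] [-1.57092513e+00 -5.64051482e-05 -1.72714261e+00] 0.02969832798996698 [-0.27386939  0.39449877  0.17428537] [-0.05777089 -0.04590276 -0.02451894]
```

View pics/s14.png

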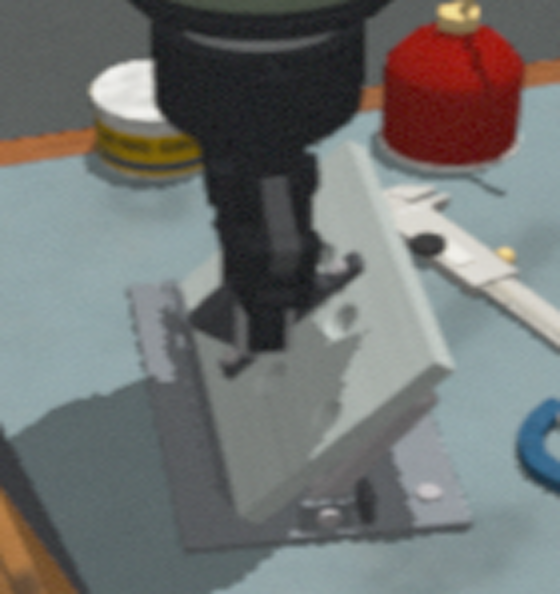

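View pics/w14.png

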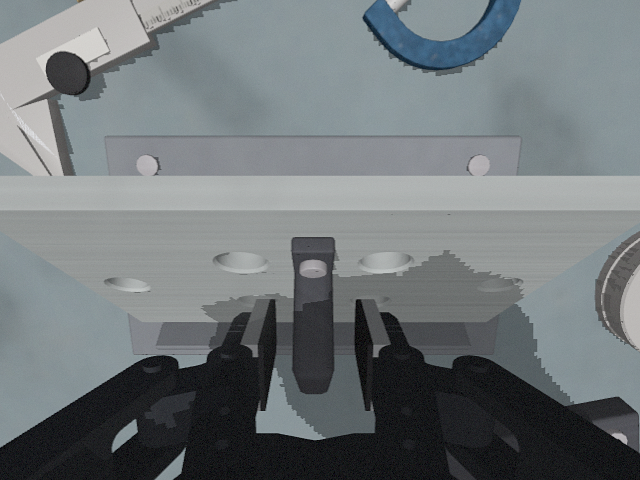

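```bash
python3 -m crank '[{"hand":0.65,"dx":0,"dy":-8,"dz":0,"yaw":0},{"hand":0.65,"dx":0,"dy":-25,"dz":-3,"yaw":0},{"hand":0.65,"dx":0,"dy":-50,"dz":-8,"yaw":0},{"hand":0.6,"dx":0,"dy":-85,"dz":-15,"yaw":0},{"hand":0.6,"dx":0,"dy":-120,"dz":-25,"yaw":0},{"hand":0.6,"dx":0,"dy":-150,"dz":-40,"yaw":0},{"hand":0.6,"dx":0,"dy":-170,"dz":-60,"yaw":0},{"hand":0.6,"dx":0,"dy":-180,"dz":-80,"yaw":0}]'
python3 - <<'E'
from h import *
im=bot.grab_frame('side')[:,:,::-1];cv2.imwrite('pics/side15.png',im)
cv2.imwrite('pics/s15.png',cv2.resize(im[180:360,270:410],None,fx=4,fy=3.3,interpolation=cv2.INTER_CUBIC))
im=bot.grab_frame('scene')[:,:,::-1]
cv2.imwrite('pics/c15.png',cv2.resize(im[190:320,280:440],None,fx=4.6,fy=4.6,interpolation=cv2.INTER_CUBIC))
p,_,s=tool();print(p,s['tool_rot'],s['grip_width'],s['force'],s['clock'])
E
```

```text
clock: 13.83
position: [0.5565, 0.1765, 0.2358]
tool_rot: [-1.567, 0.002, -1.727]
force: [1.5, 0.8, -0.3]
grip_width: 0.0345
[0.55503651 0.17720551 0.23542612] [-1.56790746e+00  1.51639379e-03 -1.72514643e+00] 0.033938694899828 [0.06363136 1.18889614 0.54692808] 13.9333
```

View pics/s15.png

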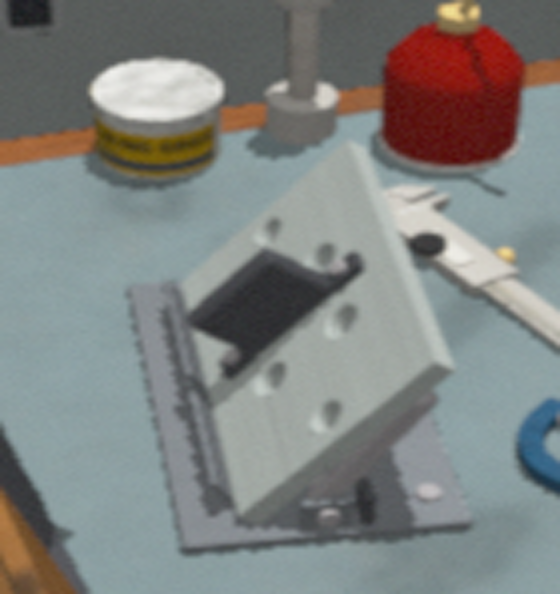

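View pics/c15.png

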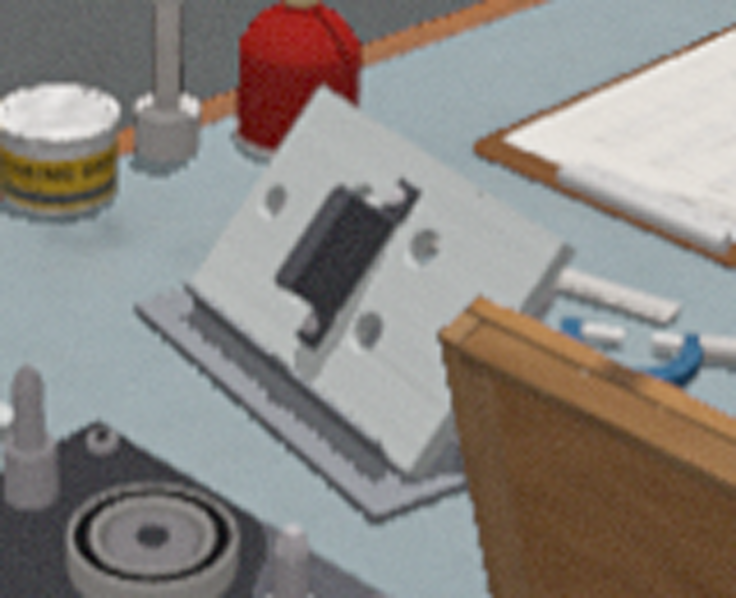

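```bash
python3 - <<'E'
from pf3 import *
for b in (0,1):
    run([(352,143),(452,366),(244,518),(180,289)],[(323,86),(573,246),(415,474),(186,286)],[0,1,2,3],b)
E
```

```text
q [-0.0154 -0.0015  0.0697  0.8418  0.0203] deg 48.23276968753697 rms 0.4686122656592606 bar n(-.041) -0.03736698237859051 s 0.033834087544422936 low back edge [-0.0252  0.0047] low front [-0.0327  0.0113]
q [-0.0149 -0.0009  0.0722  0.8422  0.0193] deg 48.255009517267986 rms 0.5204664185335343 bar n(-.041) -0.038720001737392505 s 0.03156497893105902 low back edge [-0.0247  0.0072] low front [-0.0321  0.0139]
```

```bash
python3 -m crank '[{"hand":0.6,"dx":-15,"dy":0,"dz":-18,"yaw":-0.04},{"hand":0.6,"dx":-36,"dy":0,"dz":-40,"yaw":-0.09},{"hand":0.6,"dx":-60,"dy":0,"dz":-65,"yaw":-0.144},{"hand":0.6,"dx":-82,"dy":5,"dz":-90,"yaw":-0.144},{"hand":0.6,"dx":-97,"dy":10,"dz":-107,"yaw":-0.144},{"hand":0.6,"dx":-106,"dy":15,"dz":-122,"yaw":-0.144},{"hand":0.6,"dx":-106,"dy":15,"dz":-124,"yaw":-0.144},{"hand":0.6,"dx":-106,"dy":15,"dz":-124,"yaw":-0.144},{"hand":0.6,"dx":-106,"dy":15,"dz":-124,"yaw":-0.144}]'
python3 - <<'E'
from h import *
import pickle
bot.grab_frame('side')
pickle.dump(cam('wrist'),open('w16.pkl','wb'))
im=bot.grab_frame('wrist')[:,:,::-1]; cv2.imwrite('pics/wrist16.png',im)
p,_,s=tool();print(p,s['tool_rot'],s['grip_width'])
E
```

```text
clock: 14.68
position: [0.4511, 0.2996, 0.2174]
tool_rot: [-1.57, -0.0, -1.583]
force: [1.1, 0.1, 0.2]
grip_width: 0.0343
[0.4513914  0.29926861 0.21742935] [-1.57045960e+00 -1.34814381e-04 -1.58446927e+00] 0.034360764483455875
```

View pics/wrist16.png

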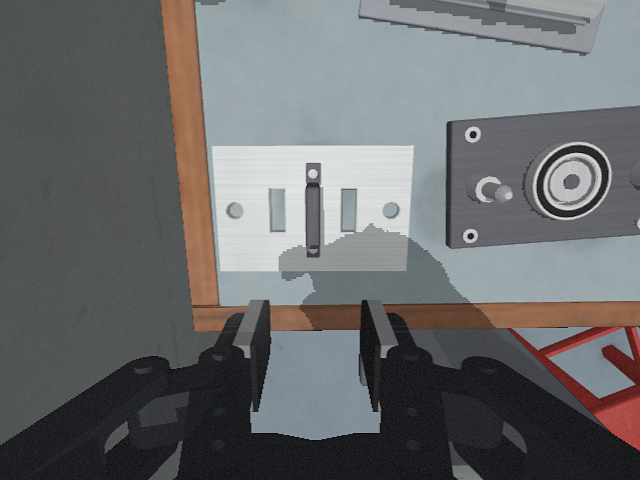

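```bash
python3 - <<'E'
from fit import *
import pickle
np.set_printoptions(precision=4,suppress=True)
c=pickle.load(open('w16.pkl','rb'))
rect=lambda a,b,z:[(a,b,z),(a,-b,z),(-a,-b,z),(-a,b,z)]
print('slot',*fit(c,rect(.055,.084,.010)+[(0,.068,.01),(0,-.068,.01)],np.array([(211.5,146),(414,145.5),(407,271.5),(218,271),(234.5,210),(391,209.5)]),[.46,.3,0]))
E
```

```text
slot [ 0.4574  0.3003 -0.013 ] [[ 0.2334 -0.6841]
 [-0.5583 -0.1281]
 [-1.5062 -0.862 ]
 [ 2.0023 -0.3465]
 [-0.0511  0.6083]
 [-0.0884  1.1223]]
```

```bash
python3 -m crank '[{"hand":0.6,"dx":-0.5,"dy":20,"dz":6,"yaw":0},{"hand":0.6,"dx":-0.5,"dy":55,"dz":6,"yaw":0},{"hand":0.6,"dx":-0.5,"dy":90,"dz":6,"yaw":0},{"hand":0.6,"dx":-0.5,"dy":120,"dz":6,"yaw":0},{"hand":0.6,"dx":-0.5,"dy":150,"dz":6,"yaw":0},{"hand":0.6,"dx":-0.5,"dy":172,"dz":6,"yaw":0},{"hand":0.6,"dx":-0.5,"dy":187,"dz":6,"yaw":0},{"hand":0.6,"dx":-0.5,"dy":195,"dz":6,"yaw":0},{"hand":0.6,"dx":-0.5,"dy":197,"dz":6,"yaw":0},{"hand":0.6,"dx":-0.5,"dy":197,"dz":6,"yaw":0}]'
python3 - <<'E'
from h import *
cv2.imwrite('pics/wrist17.png',bot.grab_frame('wrist')[:,:,::-1])
p,_,s=tool();print(p,s['tool_rot'],s['grip_width'],s['force'])
E
```

```text
clock: 15.62
position: [0.4569, 0.3002, 0.0204]
tool_rot: [-1.571, -0.0, -1.584]
force: [-1.5, 0.5, 0.7]
grip_width: 0.0344
[0.45707226 0.30046087 0.02095582] [-1.57019677e+00  5.19428341e-04 -1.58362842e+00] 0.033795136570559714 [0.6798614  0.15681473 0.72476365]
```

View pics/wrist17.png

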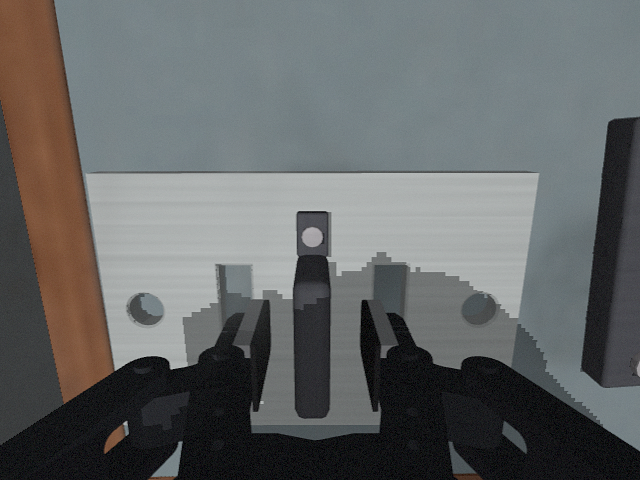

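```bash
python3 -m crank '[{"hand":0.75,"dx":0,"dy":1,"dz":0,"yaw":0},{"hand":0.85,"dx":0,"dy":1,"dz":0,"yaw":0},{"hand":1,"dx":0,"dy":1,"dz":0,"yaw":0},{"hand":1,"dx":0,"dy":1,"dz":0,"yaw":0},{"hand":1,"dx":0,"dy":1,"dz":0,"yaw":0}]' 60
python3 -m crank '[{"hand":1,"dx":0,"dy":-3,"dz":0,"yaw":0},{"hand":1,"dx":0,"dy":-12,"dz":0,"yaw":0},{"hand":1,"dx":0,"dy":-28,"dz":0,"yaw":0},{"hand":1,"dx":0,"dy":-50,"dz":0,"yaw":0},{"hand":1,"dx":0,"dy":-75,"dz":0,"yaw":0},{"hand":1,"dx":0,"dy":-100,"dz":0,"yaw":0},{"hand":1,"dx":0,"dy":-120,"dz":0,"yaw":0},{"hand":1,"dx":0,"dy":-130,"dz":0,"yaw":0},{"hand":1,"dx":0,"dy":-130,"dz":0,"yaw":0}]'
python3 - <<'E'
from h import *
cv2.imwrite('pics/wrist18.png',bot.grab_frame('wrist')[:,:,::-1])
a=cv2.imread('pics/wrist5.png');b=cv2.imread('pics/wrist18.png')
cv2.imwrite('pics/cmp.png',np.vstack([a[150:430,80:560],b[150:430,80:560]]))
p,_,s=tool();print(p,s['tool_rot'],s['grip_width'],s['force'],s['moment'])
E
```

```text
clock: 16.08
position: [0.4571, 0.3008, 0.0203]
tool_rot: [-1.569, 0.001, -1.583]
force: [-1.0, -0.4, 7.7]
grip_width: 0.0112
clock: 16.83
position: [0.4572, 0.3009, 0.1516]
tool_rot: [-1.568, 0.002, -1.583]
force: [1.1, -0.0, -5.8]
grip_width: 0.0109
[0.4567177  0.30043159 0.14993977] [-1.56960569e+00  7.33938136e-04 -1.58327055e+00] 0.010694227765905862 [-0.42752995  0.45884431 -6.48702925] [-0.00905871  0.01645018 -0.02242684]
```

View pics/cmp.png

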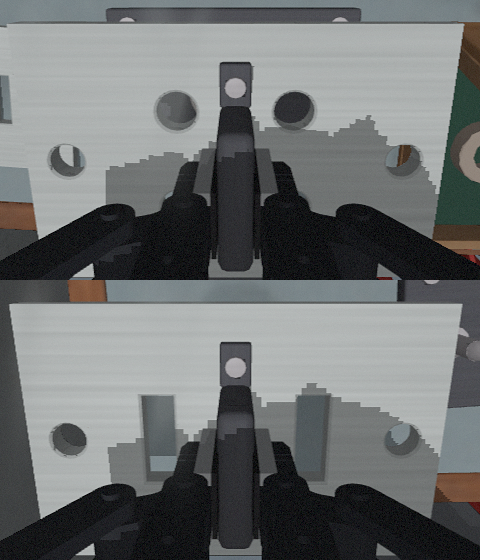

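```bash
python3 -m crank '[{"hand":1,"dx":8,"dy":0,"dz":1,"yaw":-0.01},{"hand":1,"dx":28,"dy":0,"dz":4,"yaw":-0.02},{"hand":1,"dx":54,"dy":0,"dz":7,"yaw":-0.03},{"hand":1,"dx":84,"dy":0,"dz":11,"yaw":-0.04},{"hand":1,"dx":114,"dy":0,"dz":15,"yaw":-0.05},{"hand":1,"dx":142,"dy":0,"dz":19,"yaw":-0.06},{"hand":1,"dx":168,"dy":0,"dz":23,"yaw":-0.07},{"hand":1,"dx":190,"dy":10,"dz":26,"yaw":-0.078},{"hand":1,"dx":201,"dy":20,"dz":27.7,"yaw":-0.078},{"hand":1,"dx":205.5,"dy":28,"dz":27.7,"yaw":-0.078},{"hand":1,"dx":205.5,"dy":28,"dz":27.7,"yaw":-0.078},{"hand":1,"dx":205.5,"dy":28,"dz":27.7,"yaw":-0.078}]'
python3 - <<'E'
from h import *
bot.grab_frame('side')
cv2.imwrite('pics/wrist19.png',bot.grab_frame('wrist')[:,:,::-1])
p,_,s=tool();print(p,s['tool_rot'],s['grip_width'],s['force'],s['moment'])
E
```

```text
clock: 17.88
position: [0.481, 0.0953, 0.1205]
tool_rot: [-1.573, 0.0, -1.504]
force: [0.3, 0.3, -5.0]
grip_width: 0.0102
[0.48157339 0.09590807 0.12133878] [-1.57088758e+00  5.53546724e-04 -1.50343358e+00] 0.011196552997970136 [-0.1759737   0.0539429  -5.68880918] [ 0.03246194 -0.05328148 -0.0191078 ]
```

View pics/wrist19.png

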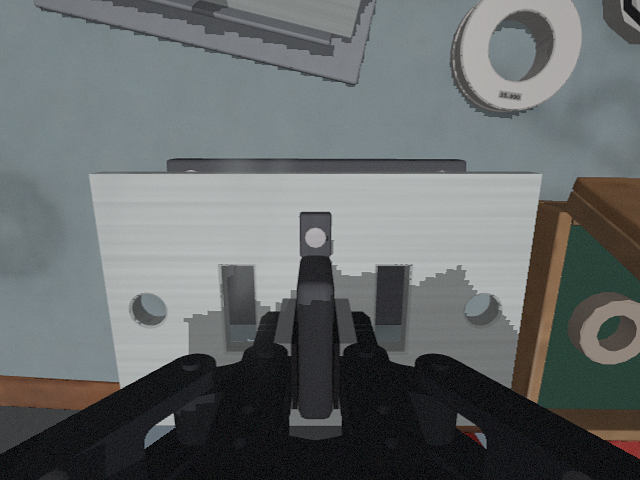

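```bash
python3 -m crank '[{"hand":1,"dx":0.7,"dy":5,"dz":0.2,"yaw":0.001},{"hand":1,"dx":0.7,"dy":12,"dz":0.2,"yaw":0.001},{"hand":1,"dx":0.7,"dy":16,"dz":0.2,"yaw":0.001},{"hand":1,"dx":0.7,"dy":18,"dz":0.2,"yaw":0.001},{"hand":1,"dx":0.7,"dy":18,"dz":0.2,"yaw":0.001},{"hand":1,"dx":0.7,"dy":18,"dz":0.2,"yaw":0.001}]'
python3 - <<'E'
from h import *
for i in range(3):
    p,_,s=tool();print(p,s['tool_rot'],s['force'])
    bot.grab_frame('side')
im=bot.grab_frame('side')[:,:,::-1]
cv2.imwrite('pics/s20.png',cv2.resize(im[220:420,170:330],None,fx=4,fy=3,interpolation=cv2.INTER_CUBIC))
im=bot.grab_frame('scene')[:,:,::-1]
cv2.imwrite('pics/c20.png',cv2.resize(im[230:370,220:400],None,fx=4.2,fy=4.2,interpolation=cv2.INTER_CUBIC))
E
```

```text
clock: 18.48
position: [0.4819, 0.0941, 0.1032]
tool_rot: [-1.571, 0.0, -1.506]
force: [0.4, -0.3, -5.6]
grip_width: 0.0107
[0.48185209 0.09406155 0.10320545] [-1.57105754e+00  4.69271556e-06 -1.50582248e+00] [ 0.42886756 -0.31385616 -5.59305496]
[0.48196311 0.09401729 0.10336101] [-1.57074490e+00  5.12148347e-05 -1.50595924e+00] [ 0.2451564   0.28906941 -4.74384783]
[0.48203258 0.09400253 0.10345638] [-1.57050820e+00  8.66331917e-05 -1.50603767e+00] [ 0.18318652  0.07146075 -6.01496279]
```

View pics/c20.png

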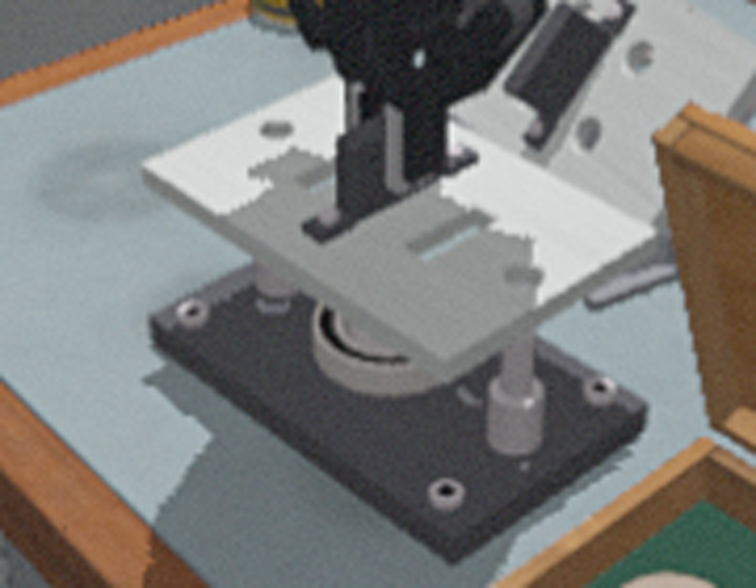

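View pics/s20.png

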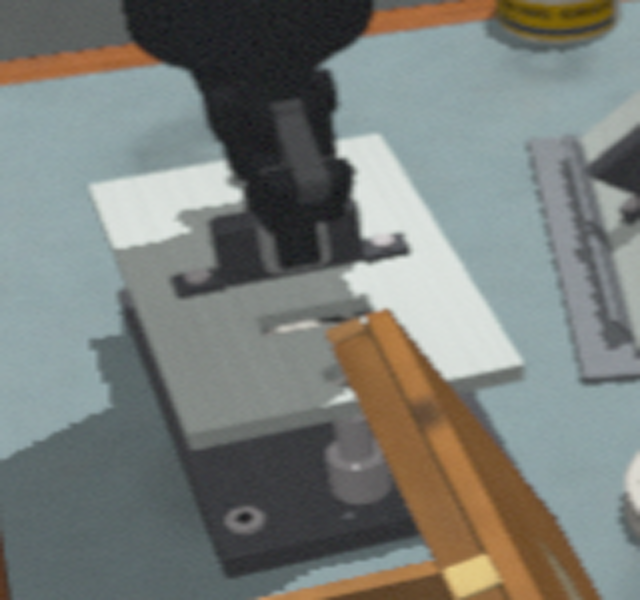

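```bash
python3 -m crank '[{"hand":1,"dx":-0.4,"dy":3,"dz":-0.1,"yaw":0},{"hand":1,"dx":-0.4,"dy":6,"dz":-0.1,"yaw":0},{"hand":1,"dx":-0.4,"dy":9,"dz":-0.1,"yaw":0},{"hand":1,"dx":-0.4,"dy":12,"dz":-0.1,"yaw":0},{"hand":1,"dx":-0.4,"dy":15,"dz":-0.1,"yaw":0},{"hand":1,"dx":-0.4,"dy":17,"dz":-0.1,"yaw":0},{"hand":1,"dx":-0.4,"dy":17,"dz":-0.1,"yaw":0}]'
python3 - <<'E'
from h import *
p,_,s=tool();print(p,s['tool_rot'],s['force'],s['moment'])
cv2.imwrite('pics/wrist21.png',bot.grab_frame('wrist')[:,:,::-1])
E
```

```text
clock: 19.32
position: [0.4816, 0.0944, 0.0858]
tool_rot: [-1.571, 0.0, -1.506]
force: [-0.7, 0.1, -5.4]
grip_width: 0.0107
[0.48161768 0.09438426 0.08581249] [-1.57136301e+00  1.57028882e-05 -1.50595257e+00] [-0.72762155  0.05215046 -5.41669673] [ 0.09992248 -0.0143285   0.03760897]
```

View pics/wrist21.png

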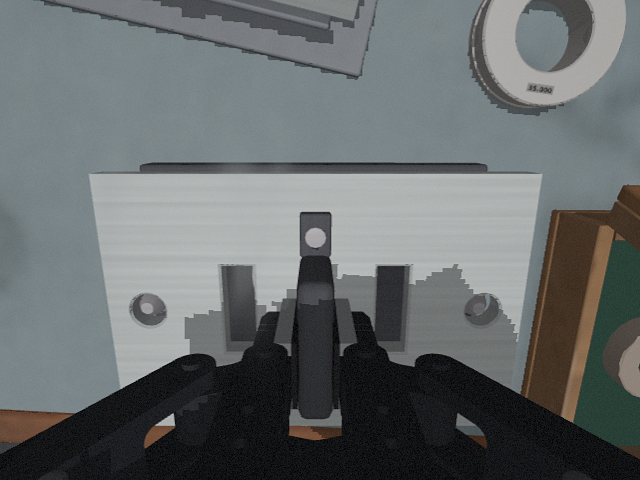

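Pin tips show in both guide holes (147,309) and (483,307), with no side force. I'll go on down.

```bash
python3 -m crank '[{"hand":1,"dx":0,"dy":2,"dz":0,"yaw":0},{"hand":1,"dx":0,"dy":5,"dz":0,"yaw":0},{"hand":1,"dx":0,"dy":8,"dz":0,"yaw":0},{"hand":1,"dx":0,"dy":11,"dz":0,"yaw":0},{"hand":1,"dx":0,"dy":14,"dz":0,"yaw":0},{"hand":1,"dx":0,"dy":16,"dz":0,"yaw":0},{"hand":1,"dx":0,"dy":16,"dz":0,"yaw":0}]'
python3 - <<'E'
from h import *
p,_,s=tool();print(p,s['tool_rot'],s['force'],s['moment'])
E
```

```text
clock: 19.95
position: [0.4817, 0.0944, 0.0698]
tool_rot: [-1.571, 0.0, -1.506]
force: [0.2, 1.4, -6.5]
grip_width: 0.0108
[0.48168053 0.09440767 0.06983714] [-1.57119916e+00  3.47869457e-05 -1.50588461e+00] [ 0.22653771  1.37686685 -6.54481243] [ 0.1980778  -0.06798332 -0.02880385]
```

```bash
python3 -m crank '[{"hand":1,"dx":-0.3,"dy":2,"dz":0,"yaw":0},{"hand":1,"dx":-0.3,"dy":4,"dz":0,"yaw":0},{"hand":1,"dx":-0.3,"dy":6,"dz":0,"yaw":0},{"hand":1,"dx":-0.3,"dy":8,"dz":0,"yaw":0},{"hand":1,"dx":-0.3,"dy":9,"dz":0,"yaw":0},{"hand":1,"dx":-0.3,"dy":9.7,"dz":0,"yaw":0},{"hand":1,"dx":-0.3,"dy":9.7,"dz":0,"yaw":0}]'
python3 - <<'E'
from h import *
p,_,s=tool();print(p,s['tool_rot'],s['force'],s['moment'])
im=bot.grab_frame('side')[:,:,::-1]
cv2.imwrite('pics/s22.png',cv2.resize(im[220:420,170:330],None,fx=4,fy=3,interpolation=cv2.INTER_CUBIC))
E
```

```text
clock: 20.53
position: [0.4817, 0.0946, 0.0605]
tool_rot: [-1.571, -0.0, -1.506]
force: [1.0, -0.0, -6.1]
grip_width: 0.0109
[0.4817242  0.0945821  0.06047085] [-1.57095051e+00 -3.07079178e-05 -1.50611958e+00] [ 0.95598622 -0.02077881 -6.09399882] [ 0.03100026 -0.01520988 -0.00492037]
```

View pics/s22.png

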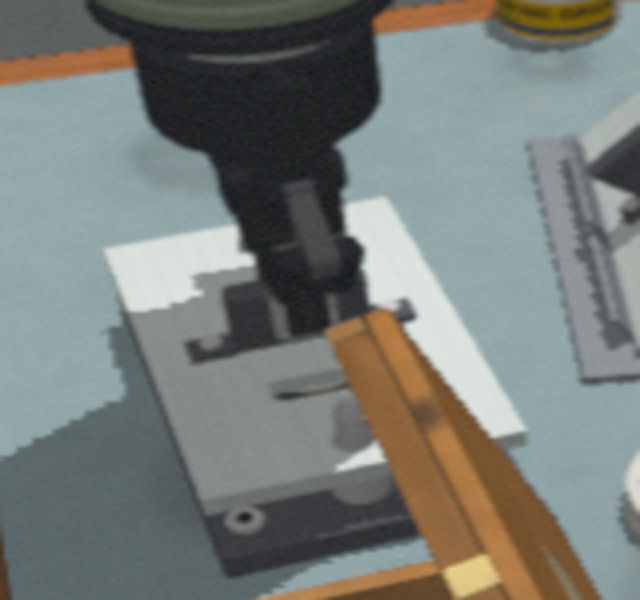

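Almost seated, with the tool still carrying the weight, so I'll inch down to contact.

```bash
python3 -m crank '[{"hand":1,"dx":0,"dy":0.6,"dz":0,"yaw":0},{"hand":1,"dx":0,"dy":1.2,"dz":0,"yaw":0},{"hand":1,"dx":0,"dy":1.6,"dz":0,"yaw":0},{"hand":1,"dx":0,"dy":1.6,"dz":0,"yaw":0}]' 30
```

```text
clock: 20.92
position: [0.4819, 0.0946, 0.0602]
tool_rot: [-1.57, -0.0, -1.506]
force: [-9.1, -2.7, 26.8]
grip_width: 0.011
```

```bash
python3 -m crank '[{"hand":1,"dx":0,"dy":-1,"dz":0,"yaw":0},{"hand":0.87,"dx":0,"dy":-1.1,"dz":0,"yaw":0},{"hand":0.84,"dx":0,"dy":-1.1,"dz":0,"yaw":0},{"hand":0.8,"dx":0,"dy":-1.1,"dz":0,"yaw":0},{"hand":0.7,"dx":0,"dy":-1.1,"dz":0,"yaw":0},{"hand":0.62,"dx":0,"dy":-1.1,"dz":0,"yaw":0},{"hand":0.62,"dx":0,"dy":-1.1,"dz":0,"yaw":0}]'
python3 -m crank '[{"hand":0.62,"dx":0,"dy":-8,"dz":0,"yaw":0},{"hand":0.62,"dx":0,"dy":-25,"dz":0,"yaw":0},{"hand":0.62,"dx":0,"dy":-55,"dz":0,"yaw":0},{"hand":0.62,"dx":0,"dy":-90,"dz":0,"yaw":0},{"hand":0.62,"dx":0,"dy":-125,"dz":-3,"yaw":0},{"hand":0.62,"dx":0,"dy":-160,"dz":-6,"yaw":0},{"hand":0.62,"dx":0,"dy":-185,"dz":-9,"yaw":0},{"hand":0.62,"dx":0,"dy":-190,"dz":-10,"yaw":0},{"hand":0.62,"dx":0,"dy":-190,"dz":-10,"yaw":0}]'
python3 - <<'E'
from h import *
import pickle
im=bot.grab_frame('side')[:,:,::-1]; cv2.imwrite('pics/side23.png',im)
cv2.imwrite('pics/s23.png',cv2.resize(im[180:400,170:450],None,fx=2.8,fy=2.7,interpolation=cv2.INTER_CUBIC))
pickle.dump(cam('wrist'),open('w23.pkl','wb'))
im=bot.grab_frame('wrist')[:,:,::-1]; cv2.imwrite('pics/wrist23.png',im)
cv2.imwrite('pics/w23a.png',cv2.resize(im[130:280,200:430],None,fx=3.4,fy=3.4,interpolation=cv2.INTER_CUBIC))
p,_,s=tool();print(p,s['tool_rot'],s['force'])
E
```

```text
clock: 21.5
position: [0.4818, 0.0947, 0.0601]
tool_rot: [-1.571, 0.0, -1.506]
force: [-0.5, 0.2, 0.6]
grip_width: 0.032
clock: 22.25
position: [0.4723, 0.0941, 0.2522]
tool_rot: [-1.567, 0.0, -1.506]
force: [0.4, 0.4, 0.3]
grip_width: 0.0328
[0.4714948  0.09382832 0.24969067] [-1.57117878e+00 -1.72074921e-04 -1.50603803e+00] [-0.23686786 -0.20930675 -0.06168335]
```

View pics/s23.png

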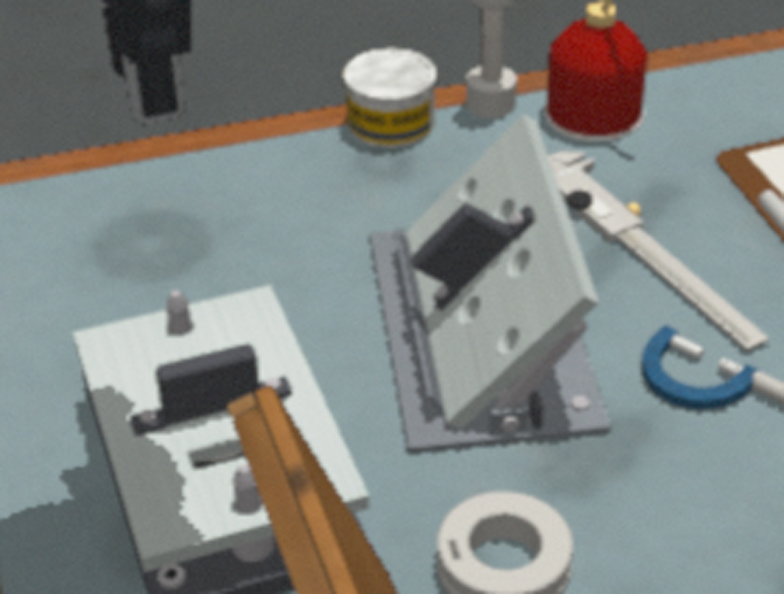

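View pics/w23a.png

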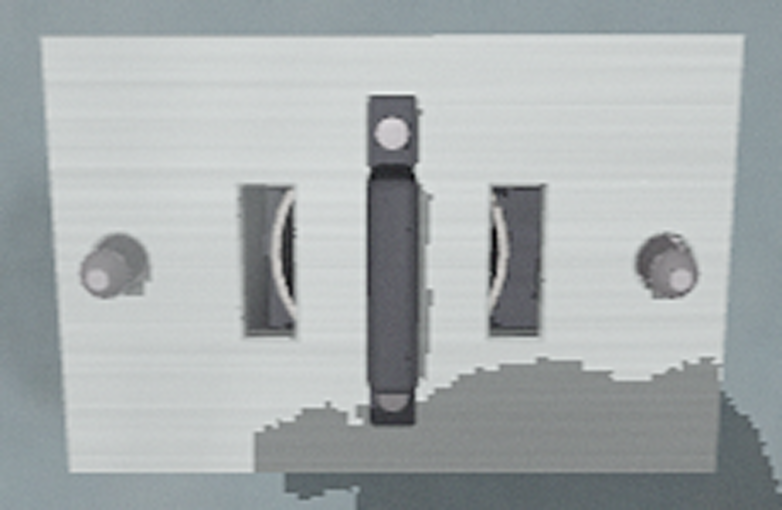

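```bash
python3 - <<'E'
from h import *
print(bot.job_done())
E
```

```text
the job is handed in; nothing more can be done
None
```

The job is handed in. The round-holed plate leans in the rack and the slotted plate sits on the fixture. It took about 22.4 s of the 53 s allowed, and `job_done()` reported no verdict.

**What I did**
- I pushed the bar back to its stop. The push-back force was about 23 N, and the side camera put the bar at about 2.13 rad.
- I lifted the round-holed plate level off the pins. Because the moves cannot tilt the tool, I let the plate pivot in a light 20 N grip over the bar until its lower edge stood behind the lip, then let go.
- I set the slotted plate over both pins until it met the shoulders (about 27 N), let go, and raised the arm clear.

**Last checks**
- **Round-holed plate:** slope about 48° by the images. Its grip point is at x −15, y −1, z +72 mm in the rack, and it is square within about 1.2°. These are all inside the limits.
- **Slotted plate:** the wrist picture of the plate matches the one of the original plate on the pins almost exactly. At release the tool was at the same height and heading as for the original plate (within about 1 mm), with almost no force on it.
- **Bystanders:** the tin, caliper, ring and micrometer look unmoved in the side view. I checked the tin and micrometer by pixel position and the other two only by eye.

**What disagreed**
- During the tilt the images read the slope several degrees lower than the arm's position implied; at rest they read about 2° under the nominal 50°.
- On the first tilt attempt the plate's lower edge came down over the lip rim, so I drew it back up the slope about 12 mm before seating it.

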